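Pack the decorating tools back into the clip box and lock it

TASK

Put away every decorating tool that lies out on the green paper: press each handle down into a free place of the tool box, past the sprung red jaws, until it snaps fully home in both clips, with the working end towards the lid's hinge. When all are in, shut the lid flat and then turn both blue turnbuttons over its edge so that it cannot open. Leave the bowl and the cup of brushes where they stand.

Things in the scene. Friction and masses are not known exactly. Their poses are not given: they have to be found in the camera images.
- flat_brush: flat brush, teal handle: round handle 14 mm thick, 110 mm long; then a square aluminium shoulder 14 x 14 x 16 mm (stops rolling); then flat brown bristles. Origin mid-handle on the axis, x along the axis to the working end: handle -55 to +55 mm, shoulder to +71, head to +96. About 30 g. Lies with its axis 7 mm above the table. None if absent
- round_brush: round brush, yellow handle: round handle 14 mm thick, 110 mm long; then a square brass shoulder 14 x 14 x 16 mm (stops rolling); then dark pointed bristles. Origin mid-handle on the axis, x along the axis to the working end: handle -55 to +55 mm, shoulder to +71, head to +96. About 30 g. Lies with its axis 7 mm above the table. None if absent
- loop_tool: loop tool, dark brown handle: round handle 14 mm thick, 110 mm long; then a square brass shoulder 14 x 14 x 16 mm (stops rolling); then a flat wire loop. Origin mid-handle on the axis, x along the axis to the working end: handle -55 to +55 mm, shoulder to +71, head to +96. About 30 g. Lies with its axis 7 mm above the table. None if absent
- stylus: ball stylus, white handle: round handle 14 mm thick, 110 mm long; then a square steel shoulder 14 x 14 x 16 mm (stops rolling); then a thin stem with an 8 mm ball. Origin mid-handle on the axis, x along the axis to the working end: handle -55 to +55 mm, shoulder to +71, head to +96. About 30 g. Lies with its axis 7 mm above the table. None if absent
- knife: fettling knife, red handle: round handle 14 mm thick, 110 mm long; then a square aluminium shoulder 14 x 14 x 16 mm (stops rolling); then a short flat blade. Origin mid-handle on the axis, x along the axis to the working end: handle -55 to +55 mm, shoulder to +71, head to +96. About 30 g. Lies with its axis 7 mm above the table. None if absent
- flat_brush_head (a point): point on the axis of the flat_brush within its working end, 90 mm along x from its origin
- round_brush_head (a point): point on the axis of the round_brush within its working end, 90 mm along x from its origin
- loop_tool_head (a point): point on the axis of the loop_tool within its working end, 90 mm along x from its origin
- stylus_head (a point): point on the axis of the stylus within its working end, 90 mm along x from its origin
- knife_head (a point): point on the axis of the knife within its working end, 90 mm along x from its origin
- case: fixed plywood tool box, an open tray 184 mm deep (x) x 290 wide (y) x 48 high, walls and floor 7 mm. Origin under its centre on the table; x points to the hinge wall (away from the robot), y to its left. Inside: five places 56 mm apart, each of two fork clips 66 mm apart along x, 12 mm wide (54 mm free between them for fingers, down to the floor); jaw tops 42 mm above the table
- clip_a (a point): leftmost place (case y +112 mm): where the middle of the handle's axis sits when home, midway between its two clips, 25 mm above the table, case x -19 mm; axes as the case. The tool lies along x, head to +x, with 8 mm of play along x
- clip_b (a point): second place, case y +56 mm. Each clip: aluminium fixed jaw on the -y side, red hinged sprung jaw on the +y side, rail below. Jaws flare to a lead-in, about 7 mm each side. Pushed straight down, the rod swings the red nose aside 3 mm and it springs back over the rod
- clip_c (a point): middle place, case y 0. Snapping a tool home takes about 5 to 10 N per clip, 10 to 20 N for both. A tool merely laid on top rests about 14 mm too high
- clip_d (a point): fourth place, case y -56 mm; as the others
- clip_e (a point): rightmost place, case y -112 mm; as the others
- lid (a joint): lid angle: 0 shut flat on the walls, 1.62 fully open (just past upright). Frame with clear pane, 184 x 290 x 8 mm, 0.27 kg, hinged along the far (+x) wall; friction hinge, stays where left, 2 to 4 N near the free edge moves it. A tab 60 mm wide, 16 long, 8 thick stands out from the middle of the free edge
- lid_hinge (a point): on the hinge axis (along case y), mid-width, at the lid's inner face, 48 mm above the table. Turns with the lid: its -x axis runs along the lid to the free edge (184 mm off), its z axis is the outward normal, outer face at z = 8 mm
- turn_l (a joint): left (+y) blue turnbutton's angle about its vertical pivot: 0 = bar along the front wall pointing outwards (case +y), clear of the lid; 1.57 = bar pointing at the hinge (case +x) over the lid's edge; stop at 1.6. Closes clockwise seen from above; stays where left; about 1.5 N at the tip moves it
- turn_l_pivot (a point): on the left button's pivot axis, 73 mm above the table, 12 mm in front of the front wall, on a block 24 x 26 mm, 57 mm high. The bar is 16 mm wide, 57 to 66 mm above the table, and reaches 44 mm from the pivot; on it a fin 8 mm thick, from 8 to 42 mm out, up to 83 mm above the table, to pinch or push sideways
- turn_r (a joint): right (-y) blue turnbutton, mirror image: 0 = bar pointing outwards (case -y), 1.57 = pointing at the hinge over the lid's edge; closes anticlockwise seen from above
- turn_r_pivot (a point): on the right button's pivot axis; as turn_l_pivot
- bowl: bystander: dark unfired bowl, 120 mm in diameter, 60 mm high; origin under its centre
- cup: bystander: white cup, 72 mm in diameter and 90 mm high, with brushes standing in it up to 150 mm; origin under its centre

How it is judged:
By the outcome, as a careful person would: the job done as asked, in the order asked, and still so for the second after the job is handed in, with the robot touching nothing.
Of flat_brush, round_brush, loop_tool, stylus, knife only 3 to 5 are there at a start; the rules pass over those that are not, and their reading is None.
At some moment in a run one of flat_brush, round_brush, loop_tool, stylus, knife may be knocked a few centimetres aside while the robot is not near it.
Once in a run the grip may slacken for a moment while it holds something.
It also fails if it takes over 210 s, if anything falls off the work surface, if the arm or the gripper's body presses on something with over 40 N, if the wrist force passes 120 N, or if a joint passes its speed limit or range.

ROBOT

A 6-joint arm with a two-finger parallel gripper is mounted at the origin on the work surface. World frame = base frame: x ahead of the robot, y to its left, z up, the work surface at z = 0. Lengths are in m, angles in rad, forces in N, time in s.
With the tool pointing down it reaches from about 0.325 to 0.75 m from the base axis. Payload 7.6 kg.
Tool frame: the origin (TCP) lies midway between the tips of the shut fingers; the grasp point (between the pads) lies 19 mm behind it; z points along the fingers, x is the direction in which the jaws open and shut, and the axes are right-handed (so a half turn about z gives the same grasp; the last joint's range is limited). The gripper opens to 85 mm and grips with 20 to 120 N. Pads are 22 mm wide; open, the fingers measure 114 mm over their backs; the gripper's body (76 mm by 85 mm) begins 54 mm behind the grasp point. The pads swing forward as they close: fully open they stand 13 mm farther back than shut.
Start: joints at [-1.342, 0.052, 1.401, -0, 1.689, -0.07], TCP at [0.155, -0.502, 0.231] pointing down, gripper open.
Joint ranges: [-2.9, 2.9], [-0.91, 2.17], [0.12, 2.37], [-1.06, 4.2], [0.26, 2.73], [-2.93, 2.93]. Speed limits (rad/s): [2.57, 2.57, 3.01, 3.14, 3.14, 3.14].

INTERFACE

Orientations are given as [roll, pitch, yaw] about the fixed x, y, z axes, in that order (R = Rz(yaw) Ry(pitch) Rx(roll)).
In Python, from workcell import arm gives the robot as it stands.
- The arm moves only by the tool servo_tool, never from a script. Its arguments are lists of equal length, an entry for each row: "xyz": the shift along the tool's x, y, z in mm, a list of three; "twist": the turn about the tool's z in degrees. In form: {"xyz": [[x, y, z], ...], "twist": [twist, ...]}. A call has 1 to 12 rows; each row shifts and turns the commanded pose from where the row before left it, along the tool's axes as they then stand; what a row does not reach is not made up. A row lasts 1/12 s, in which the tool goes at most 41.7 mm and 7.16 degrees, less where a joint would pass 70% of its speed; a pose out of reach is approached as far as the arm can. A call is refused whole if a number of a shift passes 41.7 or a number of a turn 7.16, either way. A call with a gripper value outside its range is refused whole. "gripper" is the opening, from 0 (shut) to 1 (fully open), set as the call begins (left out, the last holds). The fingers move at their own pace and stop on an object; the grip force is fixed at half the most. Time passes only in rows, so rows that do not move let the fingers close. It gives the time, the measured TCP pose, the force and the opening at its end, in the units of the state.
- arm.sense(): the state, without advancing time (a new reading comes with each control period).
- arm.grab_frame(name): name is "side" or "top" or "wrist"; returns (picture, depth): 400x640x3 uint8, red, green, blue; 400x640 float32, m along the optical axis (not along the pixel's ray), 0 where there is no reading.
- arm.calibration(name): a dict with "fx", "fy", "cx", "cy" (pixels), "R" (3x3) and "t" (3): a world point X has camera coordinates R X + t; the wrist camera has in their place "T_tool_cam" (4x4, takes a point from camera to tool coordinates, whose origin is the TCP and whose axes are the tool frame's). Camera axes: x right, y down, z forward; pixel columns grow to the right and rows downward; lengths in m; the calibration is good to about 2 mm. A picture is of the moment at which its call begins: read the wrist's pose just before it. calibration takes no time and is no camera call.
- arm.sign_off(): hands the job in, once; it reports no verdict.
Trained networks look in the newest picture that a camera, given by its name, has taken for a name from the list of things; names that differ only in an ending like _2 or _b are one class to them, and where a whole thing is asked for, a point or a joint stands for the part that bears it (a point fixed in the world has none). Each returns a list of dicts, best first, with "p" (0 to 1); they miss things now and then, are a little off and sometimes report something else, mostly with a low value. They report only what shows in the picture. A call takes as long as a camera call.
- arm.boxes_of(name, camera): "rect" ([centre column, centre row, width, height] in pixels, round what is visible of it).
The state is a dict: "clock": time; "q": joint angles; "qvel": joint speeds; "effort": joint torques, N m; "position": TCP position; "tool_rot": TCP orientation; "force": force on the tool from outside, world axes, zero at the start; "torque": the same for the moment, N m; "width": finger opening in m.
Only numpy, scipy, OpenCV 4.12 (cv2) and the standard library are available. Lean on these libraries where they do the work, as an engineer would, in place of code of your own. Each camera call takes 0.05 s, during which the arm holds its last target.

## Working session

There is one attempt and no reset: what is moved stays moved. The work goes in short steps, Python scripts to look and compute and a tool call to move; the robot and the scene stay as the last step left them, time stands still between calls to the robot, and variables do not carry over. Pictures are saved under pics/ and viewed, and the job is handed in when it is done.

Besides the shell and the picture viewer there is one more tool, called after "Emit:" as a command line: name --pt "numbers of a row" for each row, then --argument value for the rest. servo_tool: Moves the arm, as the interface text tells. Its arguments: {"type":"object","properties":{"xyz":{"type":"array","items":{"type":"array","items":{"type":"number"}}},"twist":{"type":"array","items":{"type":"number"}},"gripper":{"type":"number"}},"required":["xyz","twist"]}

```bash
ls; mkdir -p pics; python3 - <<'E'
from workcell import arm
import cv2
print(arm.sense())
for n in ["side","top","wrist"]:
    im,d=arm.grab_frame(n); cv2.imwrite(f"pics/{n}0.png",im[:,:,::-1])
    import numpy as np; np.save(f"pics/{n}0.npy",d)
    c=arm.calibration(n); print(n,c)
E
```

```text
pics
{'clock': 0.0, 'q': array([-1.34230342e+00,  5.28411293e-02,  1.40175541e+00,  2.05833671e-05,
        1.68862122e+00, -7.03350981e-02]), 'qvel': array([ 0.00033965,  0.00088565, -0.0019353 , -0.00101369, -0.00039291,
       -0.00040962]), 'effort': array([-1.54861937e-03, -3.81661749e+01, -3.60190916e+01, -2.47895878e-04,
        6.24414199e-03, -1.31148579e-05]), 'position': array([ 0.15449831, -0.50142184,  0.23045466]), 'tool_rot': array([-3.14145805e+00,  1.61965260e-03, -1.27196581e+00]), 'force': array([-0.28055362, -0.51923963, -0.20474862]), 'torque': array([ 0.00675083,  0.02418393, -0.02330904]), 'width': 0.08559885717844144}
side {'fx': 423.5576261794049, 'fy': 423.5576261794049, 'cx': 318.523739300071, 'cy': 193.83058451280118, 'R': array([[-0.83927824, -0.5435536 ,  0.01270922],
       [-0.36368054,  0.54386081, -0.756275  ],
       [ 0.40416396, -0.63934724, -0.65413041]]), 't': array([0.45060259, 0.25984169, 1.22697702])}
top {'fx': 453.3541560924699, 'fy': 453.3541560924699, 'cx': 316.48673234521317, 'cy': 205.38602124829174, 'R': array([[-0.00665606, -0.99977909,  0.01993683],
       [-0.98917676,  0.00366043, -0.14668314],
       [ 0.14657776, -0.02069738, -0.9889826 ]]), 't': array([-0.00319133,  0.53936466,  1.14709651])}
wrist {'fx': 334.46972168657135, 'fy': 334.46972168657135, 'cx': 324.99169890679696, 'cy': 206.03416952125707, 'T_tool_cam': array([[ 9.99998728e-01,  1.39864515e-03, -7.66849583e-04,
         7.68348478e-04],
       [-1.13630218e-03,  9.62046362e-01,  2.72883687e-01,
        -6.89830696e-02],
       [ 1.11941230e-03, -2.72882469e-01,  9.62046727e-01,
        -1.42318900e-01],
       [ 0.00000000e+00,  0.00000000e+00,  0.00000000e+00,
         1.00000000e+00]])}
```

View pics/top0.png

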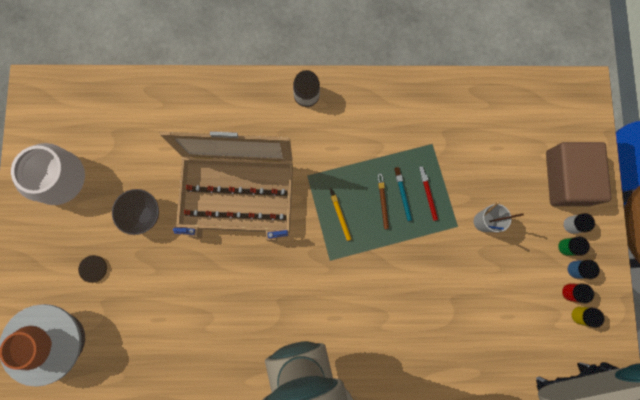

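View pics/side0.png

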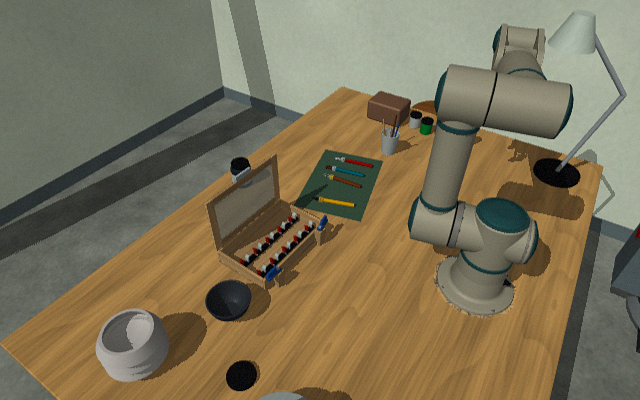

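View pics/wrist0.png

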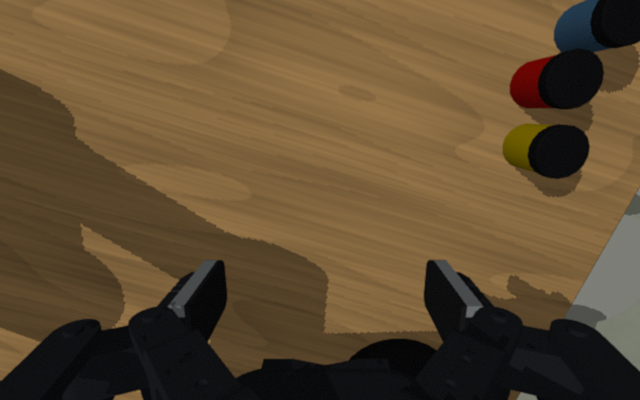

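```bash
cat > h.py <<'E'
import numpy as np, cv2
from workcell import arm
def ray(cal,u,v):
    d=np.array([(u-cal['cx'])/cal['fx'],(v-cal['cy'])/cal['fy'],1.0]); return d
def world_cal(name,s=None):
    c=arm.calibration(name)
    if 'R' in c: return c
    T=c['T_tool_cam']; s=s or arm.sense()
    from scipy.spatial.transform import Rotation as Ro
    Rt=Ro.from_euler('xyz',s['tool_rot']).as_matrix()
    Rw=Rt@T[:3,:3]; tw=Rt@T[:3,3]+s['position']
    c=dict(c); c['R']=Rw.T; c['t']=-Rw.T@tw; return c
def on_plane(c,uv,z):
    uv=np.atleast_2d(uv).astype(float)
    d=np.stack([(uv[:,0]-c['cx'])/c['fx'],(uv[:,1]-c['cy'])/c['fy'],np.ones(len(uv))],1)@c['R']
    o=-c['R'].T@c['t']
    return o+d*((z-o[2])/d[:,2])[:,None]
def proj(c,X):
    X=np.atleast_2d(X)@c['R'].T+c['t']
    return np.stack([c['fx']*X[:,0]/X[:,2]+c['cx'],c['fy']*X[:,1]/X[:,2]+c['cy']],1)
def depthpts(c,uv,d):
    uv=np.atleast_2d(uv).astype(int)
    z=d[uv[:,1],uv[:,0]]
    p=np.stack([(uv[:,0]-c['cx'])/c['fx']*z,(uv[:,1]-c['cy'])/c['fy']*z,z],1)
    return (p-c['t'])@c['R']
HSV={'yellow':((20,150,110),(32,255,255)),'teal':((85,120,50),(105,255,255)),'red':((0,180,90),(6,255,255)),'brown':((6,130,40),(15,255,140))}
def handle(im,color,box):
    x0,y0,x1,y1=box
    hsv=cv2.cvtColor(im,cv2.COLOR_RGB2HSV)[y0:y1,x0:x1]
    m=cv2.inRange(hsv,*map(np.array,HSV[color]))
    n,l,st,ce=cv2.connectedComponentsWithStats(m)
    if n<2: return None
    k=1+np.argmax(st[1:,4]); v,u=np.nonzero(l==k)
    return np.stack([u+x0,v+y0],1)
def save(n,im,s=1,box=None):
    if box: im=im[box[1]:box[3],box[0]:box[2]]
    if s!=1: im=cv2.resize(im,None,fx=s,fy=s,interpolation=cv2.INTER_CUBIC)
    cv2.imwrite(f'pics/{n}.png',im[:,:,::-1])
E
python3 - <<'E'
from h import *
im=cv2.imread('pics/top0.png')[:,:,::-1]; 
save('top0_case',im,5,(155,120,310,245)); save('top0_paper',im,5,(305,140,465,260))
sd=cv2.imread('pics/side0.png')[:,:,::-1]; save('side0_z',sd,4,(200,145,390,295))
c=world_cal('top'); d=np.load('pics/top0.npy')
for col in HSV:
    p=handle(np.ascontiguousarray(im),col,(305,140,465,260))
    w=on_plane(c,p,0.010); m=w.mean(0); U,S,V=np.linalg.svd(w-m); a=V[0]*np.sign(V[0][0]); pr=(w-m)@a
    print(col,len(p),m,np.degrees(np.arctan2(a[1],a[0])),pr.min(),pr.max(), depthpts(c,p,d)[:,2].mean())
E
```

```text
yellow 237 [ 0.51089375 -0.07091694  0.01      ] 18.786866476916906 -0.06331180591016546 0.06318581131858592 0.017922945037957525
teal 199 [ 0.55473419 -0.24442464  0.01      ] 12.04440378316814 -0.05308760316860158 0.05458480512625884 0.01852974847863644
red 169 [ 0.55606434 -0.31411947  0.01      ] 12.565868187063574 -0.05218366881173628 0.05287132928448928 0.020355980416290914
brown 175 [ 0.53572023 -0.18734879  0.01      ] 5.199566300043029 -0.053961832845992874 0.05279316129294036 0.020107142195820056
```

```bash
python3 - <<'E'
from h import *
for n in ['bowl','cup','case','lid','knife','flat_brush','loop_tool','round_brush','stylus','turn_l','turn_r']:
    r=arm.boxes_of(n,'top'); print(n,[(np.round(x['rect'],1),round(x['p'],2)) for x in r[:3]])
E
```

```text
bowl [(array([229.8, 187.7, 133.1, 112.8]), 0.67), (array([134.5, 212.4,  46.4,  45.5]), 0.64)]
cup [(array([404.8, 194.4,  18.6,  56.6]), 0.68), (array([498.3, 218.2,  51.2,  28. ]), 0.61)]
case [(array([226.8, 187.8, 133.4, 108.7]), 0.68), (array([340.8, 213.1,  23.2,  47. ]), 0.48)]
lid [(array([228.3, 148.9, 135. ,  32.9]), 0.92)]
knife [(array([430.1, 193.5,  15.9,  47.6]), 0.59), (array([382.1, 204.3,  12.5,  50. ]), 0.48)]
flat_brush [(array([406.1, 196.3,  16.5,  55.2]), 0.86)]
loop_tool [(array([383.4, 205.4,   9.5,  48.3]), 0.7)]
round_brush [(array([341.4, 213.7,  21.1,  44.8]), 0.76)]
stylus [(array([228.1, 186.8, 134. , 107.8]), 0.45)]
turn_l [(array([278.4, 235.3,  17.1,   6.3]), 0.64), (array([228.8, 186. , 134. , 111.2]), 0.47)]
turn_r [(array([278.4, 235.3,  17.1,   6.3]), 0.64), (array([228.8, 186. , 134. , 111.2]), 0.47)]
```

View pics/top0_case.png

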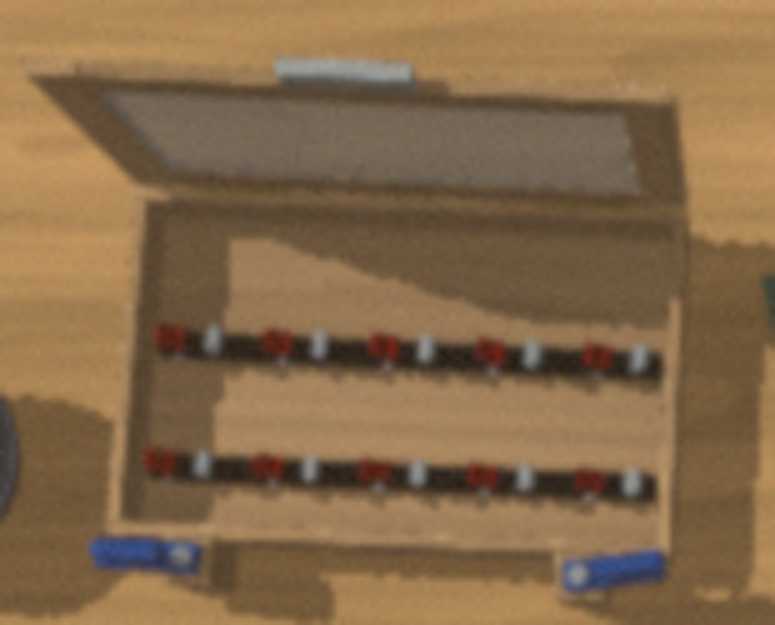

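View pics/top0_paper.png

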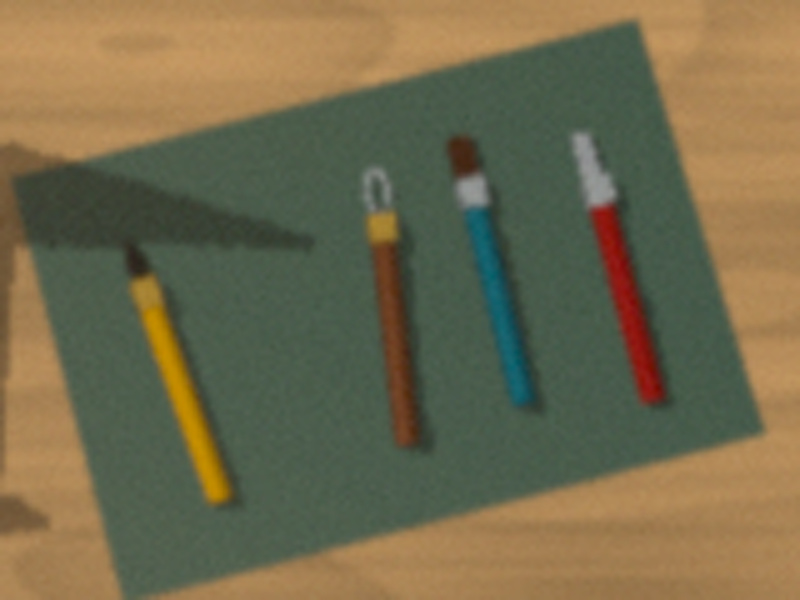

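View pics/side0_z.png

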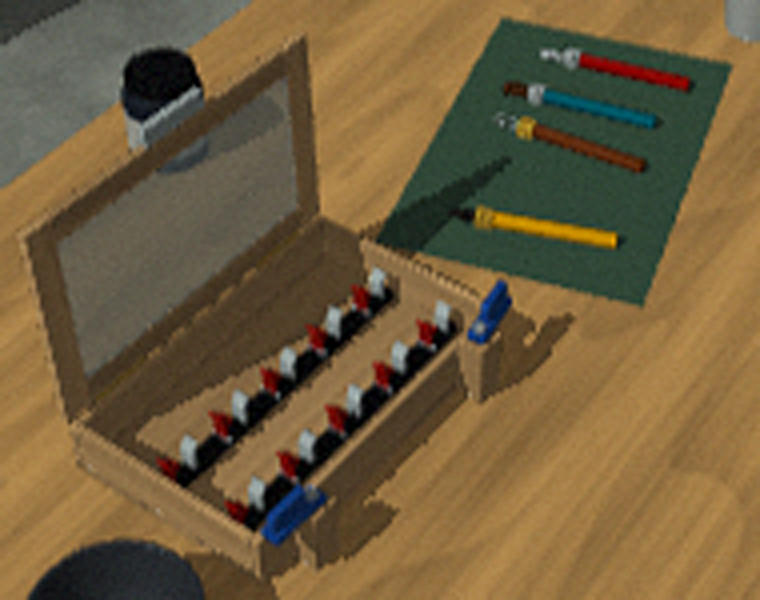

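```bash
python3 - <<'E'
from h import *
c=world_cal('top')
for nm,uv,z in [('piv_l',(155+180/5,120+555/5),.073),('piv_r',(155+576/5,120+575/5),.073),('lcornerfront',(155+110/5,120+530/5),.048),('rfront',(155+668/5,120+553/5),.048),('lfar',(155+140/5,120+195/5),.048),('rfar',(155+687/5,120+215/5),.048)]:
    print(nm,on_plane(c,uv,z)[0])
E
```

```text
piv_l [0.47061983 0.31004642 0.073     ]
piv_r [0.45957542 0.11161725 0.073     ]
lcornerfront [0.48596736 0.35260955 0.048     ]
rfront [0.47274903 0.0664517  0.048     ]
lfar [0.66247037 0.34370534 0.048     ]
rfar [0.65120301 0.05687574 0.048     ]
```

```bash
cat >> h.py <<'E'
from scipy.spatial.transform import Rotation as Ro
def plan(tgt,yaw_deg,n=None,vmax=36.,s=None,start=None,dec=0):
    """tgt world xyz (m), yaw deg; print rows in tool axes"""
    s=s or arm.sense()
    if start is None: p=s['position']*1000; y=np.degrees(s['tool_rot'][2])
    else: p=np.array(start[:3])*1000; y=start[3]
    T=np.array(tgt)*1000; dy=yaw_deg-y
    if dy>190: dy-=360
    if dy<-190: dy+=360
    n=n or max(1,int(np.ceil(max(np.linalg.norm(T-p)/vmax,abs(dy)/7))))
    rows=[];tw=[]
    P0=p.copy()
    for i in range(n):
        goal=P0+(T-P0)*(i+1)/n
        yr=np.radians(y); d=goal-p
        l=np.array([d[0]*np.cos(yr)+d[1]*np.sin(yr), d[0]*np.sin(yr)-d[1]*np.cos(yr), -d[2]])
        l=np.round(l,dec); 
        t=np.round(-(dy-(-sum(tw)))/(n-i),1)
        rows.append([float(v) if dec else int(v) for v in l]); tw.append(float(t))
        p=p+np.array([l[0]*np.cos(yr)+l[1]*np.sin(yr), l[0]*np.sin(yr)-l[1]*np.cos(yr), -l[2]]); y-=t
    for k in range(0,n,12): print('xyz',rows[k:k+12],'twist',tw[k:k+12])
    return [*(p/1000),y]
def st():
    s=arm.sense(); print('t%.2f'%s['clock'],'pos',np.round(s['position']*1000,1),'yaw %.2f'%np.degrees(s['tool_rot'][2]),'tilt',np.round(np.degrees(s['tool_rot'][:2]),2),'F',np.round(s['force'],1),'w %.1f'%(s['width']*1000)); return s
E
python3 -c "
from h import *
st(); print(plan([.46,-.20,.26],102))"
```

```text
t0.70 pos [ 154.6 -501.7  231.3] yaw -72.88 tilt [ 1.8e+02 -1.0e-02] F [1.4 0.3 0.8] w 85.1
xyz [[-8, -15, -1], [-6, -16, -1], [-4, -17, -1], [-2, -17, -2], [0, -17, -1], [3, -17, -1], [4, -17, -1], [6, -16, -1], [8, -15, -1], [10, -14, -1], [12, -13, -2], [13, -11, -1]] twist [-7.0, -7.0, -7.0, -7.0, -7.0, -7.0, -7.0, -7.0, -7.0, -7.0, -7.0, -7.0]
xyz [[14, -9, -1], [16, -8, -1], [16, -6, -1], [16, -3, -1], [18, -2, -1], [17, 0, -2], [17, 3, -1], [16, 4, -1], [16, 7, -1], [15, 8, -1], [14, 11, -1], [12, 11, -2]] twist [-7.0, -7.0, -7.0, -7.0, -7.0, -7.0, -7.0, -7.0, -7.0, -7.0, -7.0, -6.9]
xyz [[11, 14, -1]] twist [-7.0]
[np.float64(0.4603281408840111), np.float64(-0.2002120978169635), np.float64(0.2603323648105297), np.float64(102.0194142772439)]
```

Emit:
servo_tool --pt "-8 -15 -1" --pt "-6 -16 -1" --pt "-4 -17 -1" --pt "-2 -17 -2" --pt "0 -17 -1" --pt "3 -17 -1" --pt "4 -17 -1" --pt "6 -16 -1" --pt "8 -15 -1" --pt "10 -14 -1" --pt "12 -13 -2" --pt "13 -11 -1" --twist '[-7.0,-7.0,-7.0,-7.0,-7.0,-7.0,-7.0,-7.0,-7.0,-7.0,-7.0,-7.0]'

```text
clock: 1.7
position: [0.3019, -0.356, 0.2456]
tool_rot: [3.141, -0.0, 0.2]
force: [-0.1, -0.2, -0.1]
width: 0.0854
```

Emit:
servo_tool --pt "14 -9 -1" --pt "16 -8 -1" --pt "16 -6 -1" --pt "16 -3 -1" --pt "18 -2 -1" --pt "17 0 -2" --pt "17 3 -1" --pt "16 4 -1" --pt "16 7 -1" --pt "15 8 -1" --pt "14 11 -1" --pt "12 11 -2" --twist '[-7.0,-7.0,-7.0,-7.0,-7.0,-7.0,-7.0,-7.0,-7.0,-7.0,-7.0,-7.0]'

```text
clock: 2.7
position: [0.448, -0.2116, 0.2592]
tool_rot: [-3.141, -0.0, 1.666]
force: [-0.0, -0.1, 0.5]
width: 0.0854
```

Emit:
servo_tool --pt "11 14 -1" --pt "0 0 0" --pt "0 0 0" --twist '[-7.0,0,0]' --gripper 0.55

```text
clock: 2.95
position: [0.4605, -0.1999, 0.2602]
tool_rot: [-3.141, 0.0, 1.782]
force: [-0.4, 0.2, -0.1]
width: 0.0516
```

```bash
python3 - <<'E'
from h import *
s=st(); im,d=arm.grab_frame('wrist'); save('w1',im); np.save('pics/w1.npy',d)
import pickle; pickle.dump(s,open('pics/w1.pkl','wb'))
c=world_cal('wrist',s)
for col in HSV:
    p=handle(im,col,(0,0,640,400))
    w=on_plane(c,p,0.009); m=w.mean(0); U,S,V=np.linalg.svd(w-m,full_matrices=False); a=V[0]*np.sign(V[0][0]); pr=(w-m)@a
    print(col,len(p),p.mean(0),m,np.degrees(np.arctan2(a[1],a[0])),pr.min(),pr.max(), depthpts(c,p,d)[:,2].mean())
E
```

```text
t2.95 pos [ 460.5 -199.9  260.2] yaw 102.08 tilt [-1.7998e+02  1.0000e-02] F [-0.4  0.2 -0.1] w 51.6
yellow 758 [417.02110818 224.91424802] [ 0.50280787 -0.07379344  0.009     ] 19.522459532591697 -0.05397337423254601 0.06521430749630872 0.014578051519827263
teal 894 [274.08724832 236.42729306] [ 0.55525674 -0.24518849  0.009     ] 11.879616632327979 -0.05433766874876905 0.057266880114888785 0.01380733453787604
red 827 [219.42442563 226.37243047] [ 0.55634538 -0.31399118  0.009     ] 12.295853425864097 -0.05331032878954654 0.05629779445095746 0.01443008467416353
brown 866 [321.76096998 229.62009238] [ 0.53381825 -0.18857841  0.009     ] 5.386673848649254 -0.05404953341964338 0.05819305252235069 0.013476725958392386
```

View pics/w1.png

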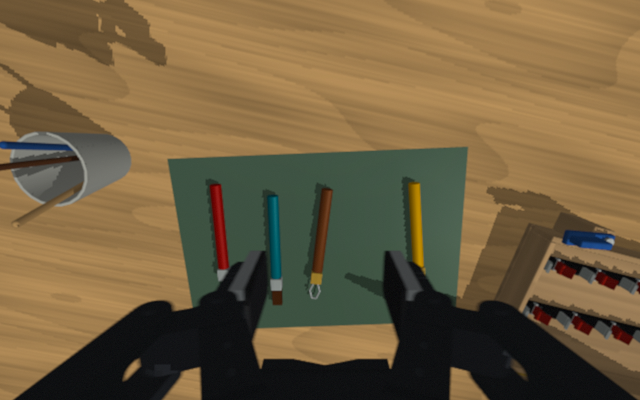

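```bash
python3 - <<'E'
from h import *
s=st(); e=plan([.535,-.188,.09],95.4,n=7,dec=1); plan([.535,-.188,.004],95.4,n=6,dec=1,start=e)
E
```

```text
t3.00 pos [ 460.1 -200.3  260.2] yaw 102.00 tilt [-1.7997e+02  1.0000e-02] F [ 0.2 -0.4  1. ] w 47.1
xyz [[-0.5, 10.8, 24.3], [-0.3, 10.9, 24.3], [-0.2, 10.8, 24.3], [0.0, 10.8, 24.3], [0.2, 10.9, 24.4], [0.4, 10.8, 24.3], [0.5, 10.8, 24.3]] twist [0.9, 0.9, 1.0, 0.9, 1.0, 0.9, 1.0]
xyz [[0.0, 0.0, 14.3], [0.0, 0.0, 14.4], [0.0, 0.0, 14.3], [0.0, 0.0, 14.3], [0.0, 0.0, 14.3], [0.0, 0.0, 14.4]] twist [-0.0, -0.0, -0.0, -0.0, -0.0, -0.0]
```

Emit:
servo_tool --pt "-0.5 10.8 24.3" --pt "-0.3 10.9 24.3" --pt "-0.2 10.8 24.3" --pt "0 10.8 24.3" --pt "0.2 10.9 24.4" --pt "0.4 10.8 24.3" --pt "0.5 10.8 24.3" --pt "0 0 20" --pt "0 0 20" --pt "0 0 15" --pt "0 0 0" --twist '[0.9,0.9,1.0,0.9,1.0,0.9,1.0,0,0,0,0]'

```text
clock: 3.92
position: [0.5325, -0.1878, 0.0313]
tool_rot: [-3.136, -0.003, 1.664]
force: [-0.8, 0.0, 0.4]
width: 0.047
```

```bash
python3 - <<'E'
from h import *
s=st(); im,d=arm.grab_frame('wrist'); save('w2',im)
E
```

```text
t3.92 pos [ 532.5 -187.8   31.3] yaw 95.34 tilt [-1.7965e+02 -1.7000e-01] F [-0.8  0.   0.4] w 47.0
```

View pics/w2.png

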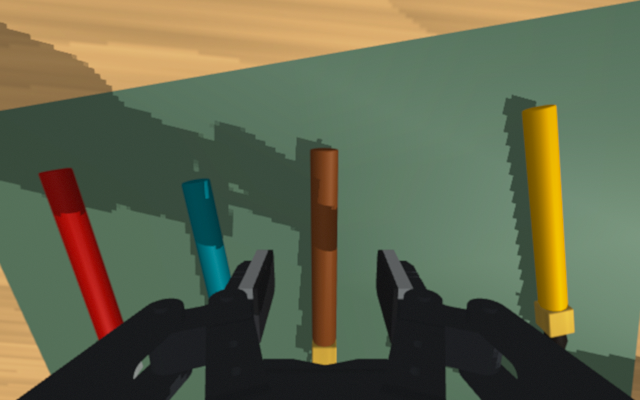

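Emit:
servo_tool --pt "0 0 14" --pt "0 0 13" --pt "0 0 0" --twist '[0,0,0]'

```text
clock: 4.22
position: [0.5339, -0.1878, 0.0064]
tool_rot: [-3.139, -0.001, 1.666]
force: [-0.8, -0.4, 0.2]
width: 0.047
```

Emit:
servo_tool --pt "0 0 0" --pt "0 0 0" --pt "0 0 0" --pt "0 0 0" --pt "0 0 0" --twist '[0,0,0,0,0]' --gripper 0

```text
clock: 4.63
position: [0.5358, -0.1881, 0.0094]
tool_rot: [3.14, 0.001, 1.667]
force: [-1.6, 0.5, 5.7]
width: 0.0088
```

```bash
python3 - <<'E'
from h import *
s=st(); p=s['position']; y=np.degrees(s['tool_rot'][2])
e=plan([p[0],p[1],.15],y,n=4,dec=0); plan([.50,.16,.22],88,n=14,start=e)
E
```

```text
t4.63 pos [ 535.8 -188.1    9.4] yaw 95.52 tilt [1.7991e+02 6.0000e-02] F [-1.6  0.5  5.7] w 8.8
xyz [[0, 0, -35], [0, 0, -35], [0, 0, -35], [0, 0, -36]] twist [-0.0, -0.0, -0.0, -0.0]
xyz [[25, 0, -5], [25, -1, -5], [25, 0, -5], [25, -1, -5], [25, -1, -5], [25, -1, -5], [25, -2, -5], [25, -1, -5], [25, -2, -5], [25, -3, -5], [24, -2, -5], [25, -3, -5]] twist [0.5, 0.5, 0.5, 0.5, 0.6, 0.5, 0.6, 0.5, 0.6, 0.5, 0.6, 0.5]
xyz [[25, -3, -5], [25, -3, -5]] twist [0.6, 0.5]
```

Emit:
servo_tool --pt "0 0 0" --pt "0 0 0" --twist '[0,0]'

```text
clock: 4.8
position: [0.5358, -0.1882, 0.0094]
tool_rot: [3.14, 0.001, 1.667]
force: [-2.1, 0.5, 6.0]
width: 0.0084
```

```bash
python3 - <<'E'
from h import *
s=st(); im,d=arm.grab_frame('wrist'); save('w3',im)
E
```

```text
t4.80 pos [ 535.8 -188.2    9.4] yaw 95.52 tilt [1.7991e+02 7.0000e-02] F [-2.1  0.5  6. ] w 8.4
```

View pics/w3.png

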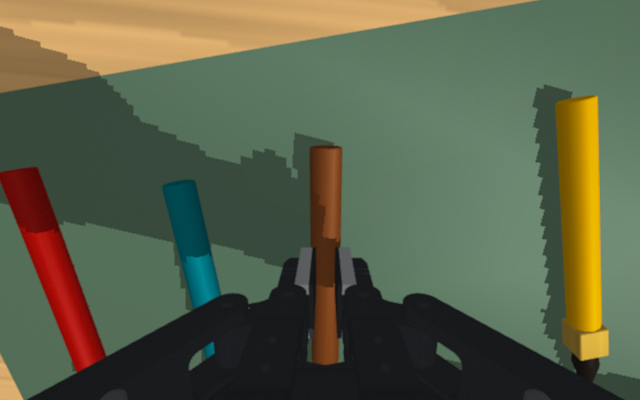

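Emit:
servo_tool --pt "0 0 0" --pt "0 0 0" --pt "0 0 0" --pt "0 0 2" --pt "0 0 1" --pt "0 0 0" --pt "0 0 0" --twist '[0,0,0,0,0,0,0]' --gripper 0.27

```text
clock: 5.43
position: [0.535, -0.1877, 0.0049]
tool_rot: [-3.141, -0.0, 1.667]
force: [-0.1, -0.7, -0.0]
width: 0.0233
```

Emit:
servo_tool --pt "0 0 0" --pt "0 0 0" --pt "0 0 0" --pt "0 0 0" --twist '[0,0,0,0]' --gripper 0

```text
clock: 5.77
position: [0.5353, -0.1879, 0.0053]
tool_rot: [3.141, 0.0, 1.667]
force: [-0.3, -0.1, 1.6]
width: 0.0112
```

```bash
python3 - <<'E'
from h import *
s=st(); im,d=arm.grab_frame('wrist'); save('w4',im)
E
```

```text
t5.77 pos [ 535.3 -187.9    5.3] yaw 95.52 tilt [1.7998e+02 2.0000e-02] F [-0.3 -0.1  1.6] w 11.2
```

View pics/w4.png

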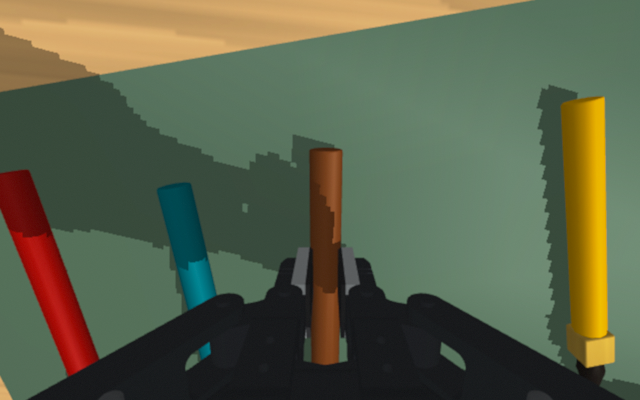

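Emit:
servo_tool --pt "0 0 0" --pt "0 0 0" --pt "0 0 2" --pt "0 0 2" --pt "0 0 0" --twist '[0,0,0,0,0]' --gripper 0.27

```text
clock: 6.23
position: [0.5348, -0.1877, 0.0004]
tool_rot: [-3.141, -0.0, 1.667]
force: [-0.4, -0.8, -0.3]
width: 0.0229
```

Emit:
servo_tool --pt "0 0 0" --pt "0 0 0" --pt "0 0 0" --pt "0 0 0" --twist '[0,0,0,0]' --gripper 0

```text
clock: 6.57
position: [0.5351, -0.1878, 0.001]
tool_rot: [-3.142, 0.0, 1.667]
force: [0.9, 0.4, -1.2]
width: 0.0113
```

```bash
python3 - <<'E'
from h import *
s=st(); e=plan([.49,.16,.22],88,n=14,start=[.535,-.188,.11,95.4])
E
```

```text
t6.57 pos [ 535.1 -187.8    1. ] yaw 95.52 tilt [-180.    0.] F [ 0.9  0.4 -1.2] w 11.3
xyz [[25, -1, -8], [25, -1, -8], [25, -1, -8], [25, -2, -7], [25, -1, -8], [25, -2, -8], [25, -3, -8], [25, -2, -8], [25, -3, -8], [25, -3, -8], [25, -3, -7], [25, -3, -8]] twist [0.5, 0.5, 0.5, 0.5, 0.5, 0.5, 0.6, 0.5, 0.6, 0.5, 0.6, 0.5]
xyz [[24, -4, -8], [25, -4, -8]] twist [0.6, 0.5]
```

Emit:
servo_tool --pt "0 0 -20" --pt "0 0 -30" --pt "0 0 -30" --pt "0 0 -30" --pt "25 -1 -8" --pt "25 -1 -8" --pt "25 -1 -8" --pt "25 -2 -7" --pt "25 -1 -8" --pt "25 -2 -8" --pt "25 -3 -8" --pt "25 -2 -8" --twist '[0,0,0,0,0.5,0.5,0.5,0.5,0.5,0.5,0.6,0.5]'

```text
clock: 7.57
position: [0.5086, 0.0121, 0.1745]
tool_rot: [3.142, 0.0, 1.595]
force: [-0.0, 0.3, -0.3]
width: 0.0111
```

Emit:
servo_tool --pt "25 -3 -8" --pt "25 -3 -8" --pt "25 -3 -7" --pt "25 -3 -8" --pt "24 -4 -8" --pt "25 -4 -8" --pt "0 0 0" --pt "0 0 0" --twist '[0.6,0.5,0.6,0.5,0.6,0.5,0,0]'

```text
clock: 8.23
position: [0.4889, 0.1608, 0.2214]
tool_rot: [3.141, 0.0, 1.54]
force: [0.1, -1.5, 0.4]
width: 0.0113
```

```bash
python3 - <<'E'
from h import *
import pickle
s=st(); im,d=arm.grab_frame('wrist'); save('w5',im); np.save('pics/w5.npy',d); pickle.dump(s,open('pics/w5.pkl','wb'))
t,_=arm.grab_frame('top'); save('t5',t,1.25)
E
```

```text
t8.23 pos [488.9 160.8 221.4] yaw 88.25 tilt [179.95   0.  ] F [ 0.1 -1.5  0.4] w 11.3
```

View pics/w5.png

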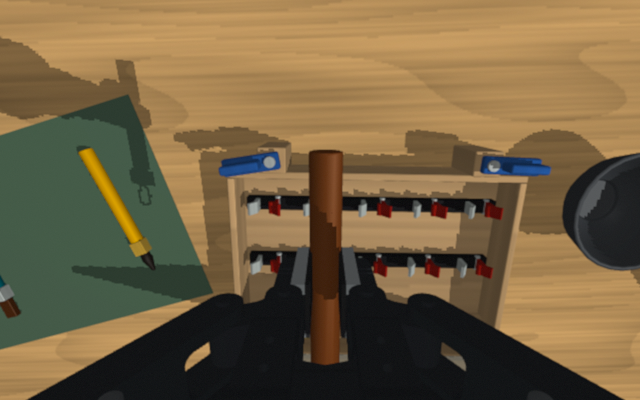

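View pics/t5.png

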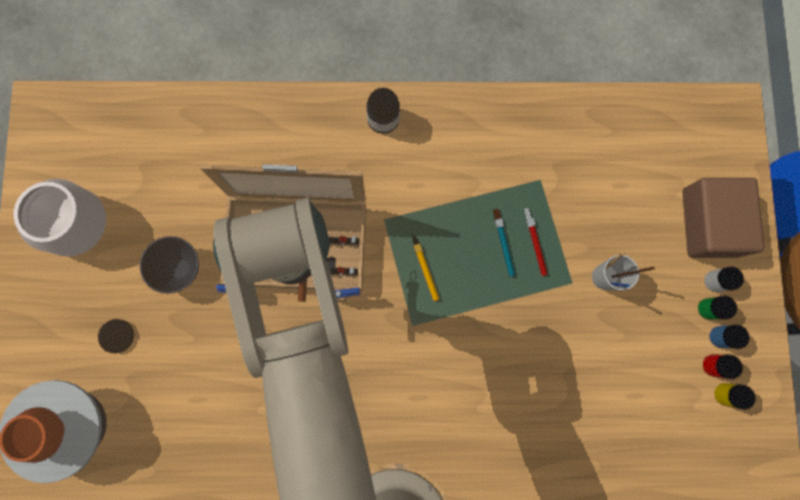

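```bash
python3 - <<'E'
from h import *
import pickle
s=pickle.load(open('pics/w5.pkl','rb')); d=np.load('pics/w5.npy'); im=cv2.imread('pics/w5.png')[:,:,::-1]
c=world_cal('wrist',s)
v,u=np.mgrid[130:345,190:560]; uv=np.stack([u.ravel(),v.ravel()],1)
P=depthpts(c,uv,d)
# table check
tb=P[(P[:,1]<0.05)|(P[:,1]>.38)]; print('table z',np.median(tb[:,2]))
ok=(abs(P[:,2]-.048)<.006); R=P[ok]; UV=uv[ok]
print(len(R), np.median(R[:,2]))
msk=np.zeros((400,640,3),np.uint8); msk[UV[:,1],UV[:,0]]=255
save('rim',cv2.addWeighted(np.ascontiguousarray(im),.6,msk,.4,0))
# top-down map 1px=0.5mm
from scipy.optimize import minimize
mid=R.mean(0)
# rects: side walls
th0=np.radians(-2.6)
def loc(p,Q): 
    x,y,t=p; dx=Q[:,0]-x; dy=Q[:,1]-y; return dx*np.cos(t)+dy*np.sin(t),-dx*np.sin(t)+dy*np.cos(t)
def cost(p,Q):
    X,Y=loc(p,Q)
    # distance to wall centreline rectangle (88.5,141.5)mm
    dF=np.abs(X+.0885)+np.maximum(np.abs(Y)-.1415,0); dS=np.abs(np.abs(Y)-.1415)+np.maximum(np.abs(X)-.0885,0)
    dd=np.minimum(dF,dS); return np.minimum(dd,.008)
Q=R
best=None
for x0 in (.56,.568,.576):
  r=minimize(lambda p:cost(p,Q).sum(),[x0,.205,th0],method='Nelder-Mead',options=dict(initial_simplex=[[x0,.205,th0],[x0+.01,.205,th0],[x0,.215,th0],[x0,.205,th0+.03]],xatol=1e-5,fatol=1e-6,maxiter=2000))
  print(r.x,np.degrees(r.x[2]),r.fun/len(Q))
  if best is None or r.fun<best.fun: best=r
# jaws check
hsv=cv2.cvtColor(np.ascontiguousarray(im),cv2.COLOR_RGB2HSV)
m=cv2.inRange(hsv,(0,150,60),(8,255,255))|cv2.inRange(hsv,(172,150,60),(180,255,255)); m[:, :240]=0;m[:185]=0;m[290:]=0;m[:,510:]=0
m[:,300:350]=0
n,l,stt,ce=cv2.connectedComponentsWithStats(m)
for k in range(1,n):
    if stt[k,4]>25:
        w=on_plane(c,ce[k],.040); X,Y=loc(best.x,w); print('red',ce[k].round(1),stt[k,4],w[0].round(4),'case',(X*1000).round(1),(Y*1000).round(1))
m=cv2.inRange(hsv,(0,0,130),(180,45,255)); m[:, :240]=0;m[:185]=0;m[290:]=0;m[:,480:]=0;m[:,295:350]=0
n,l,stt,ce=cv2.connectedComponentsWithStats(m)
for k in range(1,n):
    if stt[k,4]>25:
        w=on_plane(c,ce[k],.040); X,Y=loc(best.x,w); print('alu',ce[k].round(1),stt[k,4],w[0].round(4),'case',(X*1000).round(1),(Y*1000).round(1))
E
```

```text
table z 0.00025042360113357044
4787 0.04767223922005438
[ 0.57052499  0.20568625 -0.04455004] -2.5525292369873753 0.002743383686345095
[ 0.57052583  0.2056854  -0.04453805] -2.551842306547845 0.0027433835407021743
[ 0.57052603  0.20568509 -0.04453615] -2.551733518471751 0.002743383617401214
red [274.4 207.6] 145 [0.5121 0.1087 0.04  ] case [-54.1] [-99.5]
red [384.2 209.4] 172 [0.5173 0.2195 0.04  ] case [-53.8] [11.4]
red [438.7 210.2] 193 [0.5198 0.2747 0.04  ] case [-53.8] [66.6]
red [493.2 211.5] 227 [0.5227 0.3299 0.04  ] case [-53.3] [122.]
red [274.9 264.8] 114 [0.5752 0.1048 0.04  ] case [9.2] [-100.6]
red [379.9 268. ] 163 [0.5822 0.2162 0.04  ] case [11.2] [11.]
red [431.7 268.6] 179 [0.5846 0.2713 0.04  ] case [11.1] [66.2]
red [483.5 269.5] 216 [0.5873 0.3266 0.04  ] case [11.4] [121.6]
alu [253.4 208. ] 110 [0.5118 0.0876 0.04  ] case [-53.4] [-120.6]
alu [362.9 210.3] 57 [0.5176 0.198  0.04  ] case [-52.6] [-10.1]
alu [417.8 211.4] 42 [0.5204 0.2536 0.04  ] case [-52.3] [45.6]
alu [472.6 212.3] 26 [0.523  0.3091 0.04  ] case [-52.] [101.2]
alu [256.  267.1] 95 [0.5772 0.0846 0.04  ] case [12.1] [-120.7]
alu [412.2 270. ] 37 [0.5857 0.2507 0.04  ] case [13.1] [45.6]
```

View pics/rim.png

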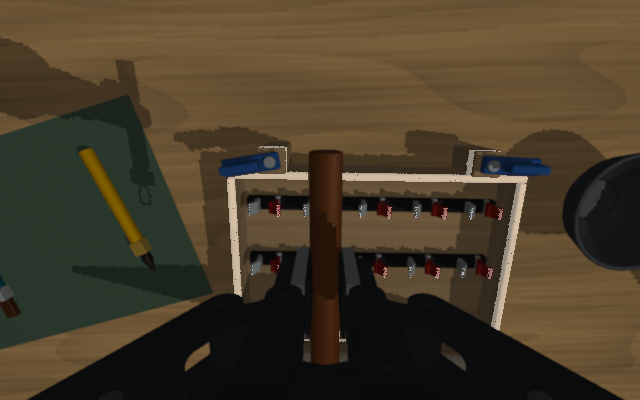

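```bash
python3 - <<'E'
from h import *
import pickle
s=pickle.load(open('pics/w5.pkl','rb')); d=np.load('pics/w5.npy'); im=np.ascontiguousarray(cv2.imread('pics/w5.png')[:,:,::-1])
c=world_cal('wrist',s)
for r in (160,180,200,220,240,260,280,300,320,340,355):
    w=depthpts(c,[(326,r)],d)[0]; print(r,((w-s['position'])*1000).round(1),im[r,326])
si,_=arm.grab_frame('side'); save('s5',si,4,(200,80,360,230))
E
```

```text
160 [-51.4   1.3  12.8] [98 52 22]
180 [-43.6   1.   13. ] [99 53 23]
200 [-35.5   0.8  13.1] [101  54  24]
220 [-27.    0.6  13.1] [77 41 18]
240 [-18.5   0.3  13.6] [65 35 15]
260 [-9.3  0.  13.1] [64 33 13]
280 [ 0.2 -0.2 12.9] [64 34 14]
300 [10.1 -0.5 12.6] [97 52 21]
320 [20.3 -0.8 12.5] [104  55  24]
340 [30.5 -1.1 13. ] [103  56  22]
355 [39.  -1.3 12.5] [104  54  22]
```

View pics/s5.png

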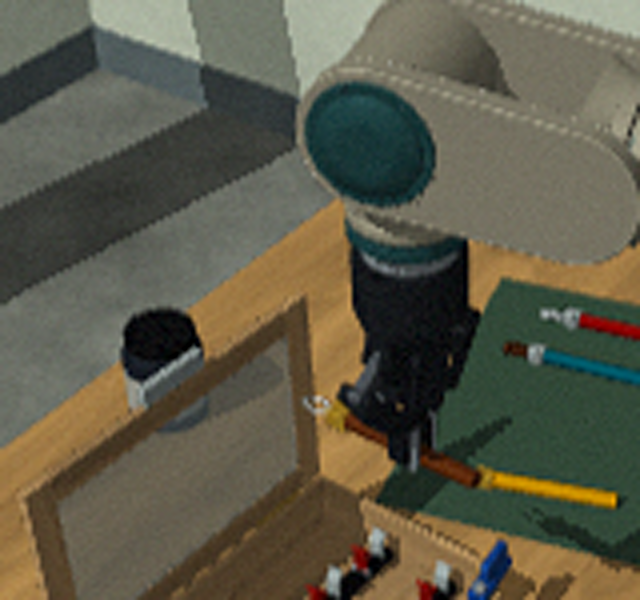

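```bash
cat >> h.py <<'E'
CX,CY,CT=.570,.2057,np.radians(-2.55)
def case(x,y): return np.array([CX+x*np.cos(CT)-y*np.sin(CT),CY+x*np.sin(CT)+y*np.cos(CT)])
PL=dict(a=.112,b=.056,c=0,d=-.056,e=-.112)
E
python3 - <<'E'
from h import *
st(); t=case(-.0195,0); print(t); plan([*t,.075],87.45,n=6,dec=1)
E
```

```text
t8.38 pos [489.  159.1 220.5] yaw 88.07 tilt [-1.7995e+02  4.0000e-02] F [ 0.2  0.7 -0.3] w 11.6
[0.55051931 0.20656758]
xyz [[8.3, 10.0, 24.2], [8.2, 10.0, 24.3], [8.3, 9.9, 24.2], [8.3, 10.0, 24.3], [8.3, 9.9, 24.2], [8.4, 9.9, 24.3]] twist [0.1, 0.1, 0.1, 0.1, 0.1, 0.1]
```

Emit:
servo_tool --pt "8 10 24" --pt "8 10 24" --pt "8 10 24" --pt "8 10 24" --pt "8.6 10 24" --pt "8.4 9.7 25" --pt "0 0 0" --pt "0 0 0" --pt "0 0 0" --pt "0 0 0" --twist '[0.1,0.1,0.1,0.1,0.1,0.1,0,0,0,0]'

```text
clock: 9.22
position: [0.5513, 0.2063, 0.0783]
tool_rot: [3.138, -0.001, 1.527]
force: [0.4, -0.3, -0.1]
width: 0.0114
```

```bash
python3 - <<'E'
from h import *
s=st(); im,d=arm.grab_frame('wrist'); save('w6',im)
t=case(-.0195,0);plan([*t,.04],87.45,n=2,dec=1)
E
```

```text
t9.22 pos [551.3 206.3  78.3] yaw 87.47 tilt [ 1.7982e+02 -5.0000e-02] F [ 0.4 -0.3 -0.1] w 11.4
xyz [[0.1, -0.4, 19.2], [0.0, -0.4, 19.1]] twist [0.0, 0.0]
```

View pics/w6.png

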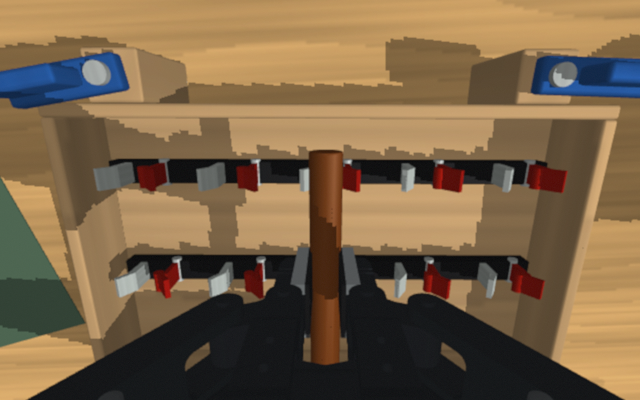

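Emit:
servo_tool --pt "0 0 15" --pt "0 0 15" --pt "0 0 8" --pt "0 0 0" --twist '[0,0,0,0]'

```text
clock: 9.6
position: [0.5496, 0.2063, 0.037]
tool_rot: [-3.14, 0.001, 1.527]
force: [-0.6, -0.6, -0.6]
width: 0.0115
```

Emit:
servo_tool --pt "0 0 4" --pt "0 0 4" --pt "0 0 4" --pt "0 0 3" --pt "0 0 3" --pt "0 0 3" --pt "0 0 0" --twist '[0,0,0,0,0,0,0]'

```text
clock: 10.18
position: [0.5521, 0.2075, 0.0189]
tool_rot: [3.137, -0.002, 1.527]
force: [3.8, 2.3, 2.9]
width: 0.0116
```

Emit:
servo_tool --pt "0 0 2" --pt "0 0 2" --pt "0 0 0" --pt "0 0 0" --twist '[0,0,0,0]'

```text
clock: 10.52
position: [0.5522, 0.2076, 0.0185]
tool_rot: [3.137, -0.002, 1.528]
force: [-11.1, -1.6, 27.8]
width: 0.0108
```

```bash
python3 - <<'E'
from h import *
s=st(); im,d=arm.grab_frame('wrist'); save('w7',im)
c=world_cal('wrist',s)
for r in (160,180,200,220,240,260,280,300,320,340,355):
    w=depthpts(c,[(326,r)],d)[0]; print(r,(w*1000).round(1),im[r,326])
E
```

```text
t10.52 pos [552.2 207.6  18.5] yaw 87.53 tilt [ 1.7974e+02 -1.1000e-01] F [-11.1  -1.6  27.8] w 10.8
160 [500.7 209.4  31.8] [109  59  26]
180 [508.6 209.1  31.3] [110  60  26]
200 [516.7 208.8  31.6] [111  61  28]
220 [525.5 208.4  30.6] [96 51 23]
240 [534.1 208.1  30.8] [70 38 16]
260 [543.  207.7  31.4] [70 38 15]
280 [552.4 207.3  31.3] [69 35 12]
300 [562.3 206.9  31.1] [114  62  28]
320 [572.4 206.5  31.1] [114  62  28]
340 [583.4 206.1  30.6] [114  61  28]
355 [590.6 205.8  31.8] [114  61  26]
```

View pics/w7.png

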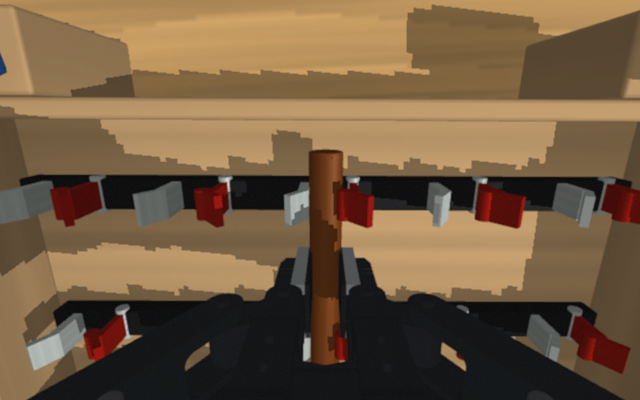

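Emit:
servo_tool --pt "0 0 -3" --pt "0 0 0" --pt "0 0 0" --pt "0 0 0" --twist '[0,0,0,0]' --gripper 0.3

```text
clock: 10.9
position: [0.55, 0.2065, 0.0153]
tool_rot: [-3.14, 0.001, 1.527]
force: [0.6, -0.4, -0.1]
width: 0.0257
```

Emit:
servo_tool --pt "0 0 -8" --pt "0 0 -20" --pt "0 0 -30" --pt "0 0 -30" --pt "0 0 -30" --twist '[0,0,0,0,0]'

```text
clock: 11.32
position: [0.5501, 0.2065, 0.1354]
tool_rot: [-3.141, 0.0, 1.527]
force: [0.6, -0.2, 0.1]
width: 0.0255
```

```bash
python3 - <<'E'
from h import *
s=st(); im,d=arm.grab_frame('wrist'); save('w8',im)
c=world_cal('wrist',s)
p=handle(im,'brown',(250,100,400,330)); P=depthpts(c,p,d); print(P.mean(0),np.percentile(P[:,0],[1,99]))
i=P[:,0].argsort(); 
for k in np.array_split(i,6): print((np.median(P[k],0)*1000).round(1))
# re-localize others w/ top
t,td=arm.grab_frame('top'); save('t8',t); ct=world_cal('top')
for col in HSV:
    p=handle(t,col,(305,140,465,260))
    if p is None: continue
    w=on_plane(ct,p,0.010); m=w.mean(0); U,S,V=np.linalg.svd(w-m,full_matrices=False); a=V[0]*np.sign(V[0][0])
    print(col,len(p),m,np.degrees(np.arctan2(a[1],a[0])))
E
```

```text
t11.32 pos [550.1 206.5 135.4] yaw 87.52 tilt [-1.7995e+02  3.0000e-02] F [ 0.6 -0.2  0.1] w 25.5
[0.54952047 0.20717667 0.03092591] [0.49868852 0.60668268]
[505.2 209.2  30.7]
[522.3 208.   31. ]
[539.7 207.7  30.6]
[557.1 206.9  30.7]
[575.9 206.1  30.9]
[597.3 204.9  30.9]
yellow 215 [ 0.5144     -0.06997727  0.01      ] 18.77808377955023
teal 198 [ 0.55452581 -0.24457467  0.01      ] 12.471290429946887
red 164 [ 0.55645635 -0.31395674  0.01      ] 12.4253779486523
brown 26 [ 0.63842215 -0.22691585  0.01      ] 11.543818995414217
```

View pics/w8.png

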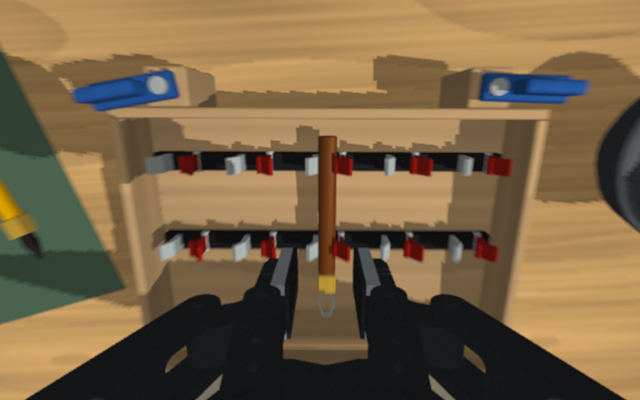

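```bash
python3 - <<'E'
from h import *
st(); plan([.5035,-.0735,.06],109,n=12)
E
```

```text
t11.42 pos [553.1 207.5 140.9] yaw 87.52 tilt [179.43  -0.19] F [ 1.2 -1.  -0.5] w 25.4
xyz [[-24, -3, 7], [-23, -4, 6], [-23, -5, 7], [-24, -5, 7], [-23, -6, 7], [-22, -7, 6], [-23, -7, 7], [-22, -8, 7], [-22, -9, 7], [-22, -10, 6], [-22, -10, 7], [-21, -11, 7]] twist [-1.8, -1.8, -1.8, -1.8, -1.8, -1.8, -1.8, -1.8, -1.8, -1.8, -1.7, -1.8]
```

Emit:
servo_tool --pt "-24 -3 7" --pt "-23 -4 6" --pt "-23 -5 7" --pt "-24 -5 7" --pt "-23 -6 7" --pt "-22 -7 6" --pt "-23 -7 7" --pt "-22 -8 7" --pt "-22 -9 7" --pt "-22 -10 6" --pt "-22 -10 7" --pt "-21 -11 7" --twist '[-1.8,-1.8,-1.8,-1.8,-1.8,-1.8,-1.8,-1.8,-1.8,-1.8,-1.7,-1.8]' --gripper 0.38

```text
clock: 12.42
position: [0.5003, -0.0757, 0.0525]
tool_rot: [-3.141, -0.0, 1.904]
force: [0.7, -0.0, -0.3]
width: 0.0326
```

Emit:
servo_tool --pt "0 0 0" --pt "0 0 0" --twist '[0,0]'

```text
clock: 12.58
position: [0.5002, -0.0753, 0.0524]
tool_rot: [-3.14, -0.001, 1.9]
force: [1.2, 0.3, 0.8]
width: 0.0324
```

```bash
cat >> h.py <<'E'
def look(col,nm):
    s=st(); im,d=arm.grab_frame('wrist'); save(nm,im); c=world_cal('wrist',s)
    p=handle(im,col,(200,0,440,380)); w=on_plane(c,p,0.012); m=w.mean(0); U,S,V=np.linalg.svd(w-m,full_matrices=False); a=V[0]*np.sign(V[0][0]); pr=(w-m)@a
    rear=m+a*pr.min(); mid=rear+a*.055
    print(col,len(p),'mid',mid.round(4),'ang',np.degrees(np.arctan2(a[1],a[0])).round(2),'ext',pr.min().round(4),pr.max().round(4))
    return s,mid,np.degrees(np.arctan2(a[1],a[0]))
E
python3 - <<'E'
from h import *
s,m,a=look('yellow','w9'); plan([m[0],m[1],.001],90+a,n=5,dec=1)
E
```

```text
t12.58 pos [500.2 -75.3  52.4] yaw 108.87 tilt [-1.7992e+02 -5.0000e-02] F [1.2 0.3 0.8] w 32.4
yellow 4500 mid [ 0.5031 -0.0748  0.012 ] ang 19.15 ext -0.0583 0.0693
xyz [[-0.2, 0.4, 10.4], [-0.2, 0.5, 10.4], [-0.2, 0.4, 10.3], [-0.2, 0.4, 10.4], [-0.2, 0.5, 10.4]] twist [-0.0, -0.1, -0.0, -0.1, -0.0]
```

View pics/w9.png

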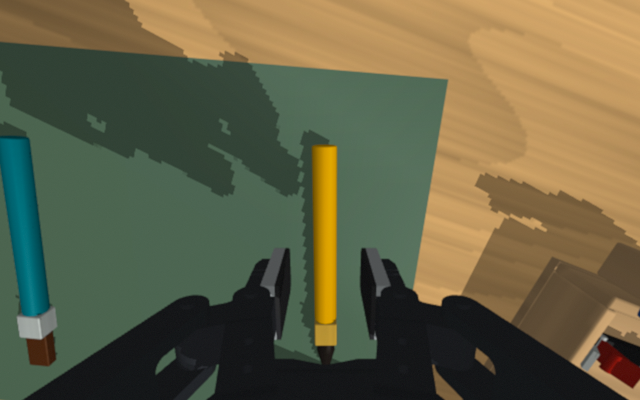

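Emit:
servo_tool --pt "0 0.5 10" --pt "0 0.5 10" --pt "-0.5 0.5 10" --pt "-0.5 0.5 10" --pt "0 0 8" --pt "0 0 0" --pt "0 0 0" --twist '[-0.1,-0.1,0,0,0,0,0]' --gripper 0.27

```text
clock: 13.22
position: [0.5027, -0.0747, 0.0043]
tool_rot: [-3.14, -0.001, 1.906]
force: [0.5, -0.2, -0.0]
width: 0.023
```

Emit:
servo_tool --pt "0 0 2" --pt "0 0 1.5" --pt "0 0 0" --twist '[0,0,0]'

```text
clock: 13.47
position: [0.5033, -0.075, 0.0017]
tool_rot: [3.141, 0.0, 1.906]
force: [-0.2, -0.0, -0.3]
width: 0.0234
```

Emit:
servo_tool --pt "0 0 0" --pt "0 0 0" --pt "0 0 0" --pt "0 0 0" --twist '[0,0,0,0]' --gripper 0

```text
clock: 13.8
position: [0.5034, -0.075, 0.002]
tool_rot: [3.141, 0.001, 1.906]
force: [-0.4, -0.1, 3.7]
width: 0.0111
```

```bash
python3 - <<'E'
from h import *
s=st(); p=s['position']; t=case(-.0195,-.056); print(t)
e=plan([p[0],p[1],.10],108.9,n=4,start=[*p,109]); plan([*t,.085],87.45,n=10,start=e)
E
```

```text
t13.80 pos [503.4 -75.    2. ] yaw 109.22 tilt [1.7996e+02 3.0000e-02] F [-0.4 -0.1  3.7] w 11.1
[0.5480278  0.15062303]
xyz [[0, 0, -24], [0, 0, -25], [0, 0, -24], [0, 0, -25]] twist [0.0, 0.0, 0.0, 0.1]
xyz [[20, 12, 2], [20, 10, 1], [21, 10, 2], [21, 10, 1], [21, 8, 2], [22, 8, 1], [22, 6, 2], [22, 6, 1], [23, 6, 2], [22, 4, 1]] twist [2.1, 2.2, 2.1, 2.2, 2.1, 2.2, 2.1, 2.2, 2.1, 2.2]
```

Emit:
servo_tool --pt "0 0 -25" --pt "0 0 -25" --pt "0 0 -25" --pt "0 0 -25" --pt "20 12 0" --pt "20 10 0" --pt "21 10 0" --pt "21 10 0" --pt "21 8 0" --pt "22 8 0" --pt "22 6 0" --pt "22 6 0" --twist '[0,0,0,0,2.1,2.2,2.1,2.2,2.1,2.2,2.1,2.2]'

```text
clock: 14.8
position: [0.5373, 0.1067, 0.1013]
tool_rot: [-3.141, 0.0, 1.604]
force: [-0.3, -0.0, -0.7]
width: 0.0113
```

Emit:
servo_tool --pt "23 6 2" --pt "22 4 1" --pt "0 0 10" --pt "0 0 10" --pt "0 0 0" --pt "0 0 0" --pt "0 0 0" --twist '[2.1,2.2,0,0,0,0,0]'

```text
clock: 15.38
position: [0.5466, 0.1498, 0.0786]
tool_rot: [-3.141, 0.0, 1.53]
force: [0.6, -0.4, -0.0]
width: 0.0115
```

```bash
cat >> h.py <<'E'
def inhand(nm,place):
    s=st(); im,d=arm.grab_frame('wrist'); save(nm,im); c=world_cal('wrist',s)
    for r in (150,160,180,220,260,300,340): print(r,((depthpts(c,[(326,r)],d)[0]-s['position'])*1000).round(1))
    t=case(-.0195,PL[place]); print('target',t); plan([*t,s['position'][2]-.04],87.45,n=3,dec=1)
E
python3 -c "
from h import *
inhand('w10','d')"
```

```text
t15.38 pos [546.6 149.8  78.6] yaw 87.67 tilt [-1.7999e+02  2.0000e-02] F [ 0.6 -0.4 -0. ] w 11.5
150 [-54.3   1.9   4.6]
160 [-51.2   1.8  11.7]
180 [-43.1   1.5  11.1]
220 [-26.5   0.8  11.6]
260 [-8.   0.1 10.5]
300 [10.9 -0.6 11.4]
340 [31.6 -1.4 11.5]
target [0.5480278  0.15062303]
xyz [[0.3, 0.4, 13.5], [0.2, 0.4, 13.4], [0.3, 0.3, 13.5]] twist [0.1, 0.1, 0.0]
```

View pics/w10.png

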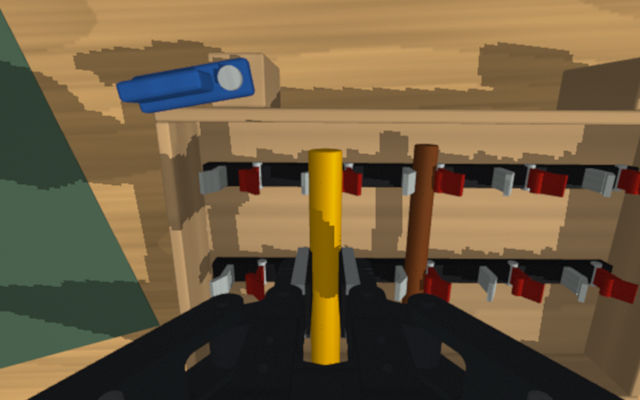

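Emit:
servo_tool --pt "0.3 0.5 15" --pt "0.3 0.5 15" --pt "0.2 0.3 10" --pt "0 0 4" --pt "0 0 4" --pt "0 0 4" --pt "0 0 3" --pt "0 0 3" --pt "0 0 3" --pt "0 0 2" --pt "0 0 0" --pt "0 0 0" --twist '[0.1,0.1,0,0,0,0,0,0,0,0,0,0]'

```text
clock: 16.43
position: [0.5498, 0.1517, 0.0198]
tool_rot: [3.137, -0.001, 1.527]
force: [-7.5, -2.7, 21.2]
width: 0.0111
```

Emit:
servo_tool --pt "0 0 1.5" --pt "0 0 0" --twist '[0,0]'

```text
clock: 16.6
position: [0.5498, 0.1517, 0.0197]
tool_rot: [3.137, -0.001, 1.528]
force: [-12.2, -3.1, 30.8]
width: 0.0115
```

```bash
cat >> h.py <<'E'
def home():
    s=st(); im,d=arm.grab_frame('wrist'); c=world_cal('wrist',s)
    for r in (165,200,240,280,320,350): print(r,(depthpts(c,[(326,r)],d)[0]*1000).round(1))
E
python3 -c "
from h import *
home()"
```

```text
t16.60 pos [549.8 151.7  19.7] yaw 87.52 tilt [ 1.7975e+02 -5.0000e-02] F [-12.2  -3.1  30.8] w 11.5
165 [500.8 153.5  29.7]
200 [514.8 153.   30.9]
240 [532.3 152.2  30.8]
280 [550.6 151.5  31.4]
320 [570.1 150.7  32.2]
350 [586.8 150.   31.3]
```

Home (bottomed). Release and go to the teal brush.

Emit:
servo_tool --pt "0 0 -3" --pt "0 0 0" --pt "0 0 0" --pt "0 0 0" --twist '[0,0,0,0]' --gripper 0.28

```text
clock: 16.98
position: [0.5477, 0.1513, 0.0165]
tool_rot: [-3.141, 0.0, 1.527]
force: [-0.2, 0.2, -0.9]
width: 0.0241
```

Emit:
servo_tool --pt "0 0 -8" --pt "0 0 -20" --pt "0 0 -30" --pt "0 0 -30" --pt "0 0 -30" --pt "0 0 0" --pt "0 0 0" --twist '[0,0,0,0,0,0,0]'

```text
clock: 17.57
position: [0.549, 0.1517, 0.1376]
tool_rot: [3.137, -0.001, 1.528]
force: [-0.1, 0.0, -1.7]
width: 0.0239
```

```bash
python3 - <<'E'
from h import *
s=st(); im,d=arm.grab_frame('wrist'); save('w11',im)
t,td=arm.grab_frame('top'); save('t11',t); ct=world_cal('top')
for col in HSV:
    p=handle(t,col,(305,140,465,260))
    if p is None: continue
    w=on_plane(ct,p,0.010); m=w.mean(0); U,S,V=np.linalg.svd(w-m,full_matrices=False); a=V[0]*np.sign(V[0][0])
    print(col,len(p),m,np.degrees(np.arctan2(a[1],a[0])))
plan([.555,-.245,.06],102,n=12)
E
```

```text
t17.57 pos [549.  151.7 137.6] yaw 87.52 tilt [ 1.7975e+02 -6.0000e-02] F [-0.1  0.  -1.7] w 23.9
teal 197 [ 0.55461756 -0.24450556  0.01      ] 12.05762692494365
red 165 [ 0.55643046 -0.31385347  0.01      ] 12.67909535400529
brown 25 [ 0.63845202 -0.22703476  0.01      ] 7.409697146113366
xyz [[-33, 2, 6], [-33, 1, 6], [-33, 1, 7], [-33, 0, 6], [-33, -1, 6], [-33, -1, 6], [-33, -2, 6], [-33, -3, 6], [-33, -3, 7], [-33, -5, 6], [-32, -4, 6], [-33, -6, 6]] twist [-1.2, -1.2, -1.2, -1.2, -1.2, -1.2, -1.2, -1.2, -1.2, -1.2, -1.2, -1.3]
```

View pics/w11.png

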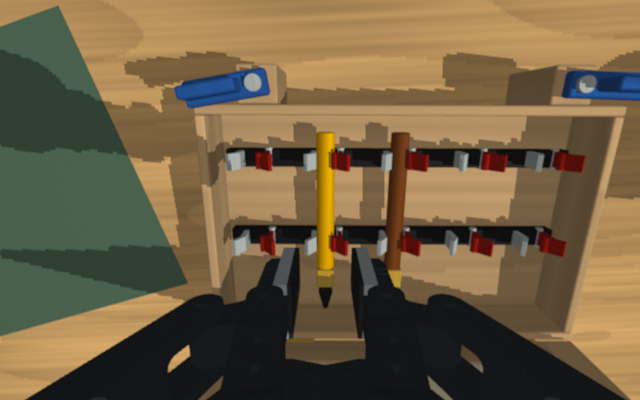

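Yellow (col 326) and brown (col 400) sit in adjacent places, with the gripper clear. Go to teal.

Emit:
servo_tool --pt "-33 2 4" --pt "-33 1 4" --pt "-33 1 6" --pt "-33 0 6" --pt "-33 -1 6" --pt "-33 -1 6" --pt "-33 -2 6" --pt "-33 -3 6" --pt "-33 -3 7" --pt "-33 -5 6" --pt "-32 -4 7" --pt "-33 -6 7" --twist '[-1.2,-1.2,-1.2,-1.2,-1.2,-1.2,-1.2,-1.2,-1.2,-1.2,-1.2,-1.3]' --gripper 0.38

```text
clock: 18.67
position: [0.5544, -0.2461, 0.0618]
tool_rot: [-3.139, -0.002, 1.782]
force: [0.1, 0.3, 0.2]
width: 0.0322
```

Emit:
servo_tool --pt "0 0 0" --pt "0 0 0" --pt "0 0 0" --twist '[0,0,0]'

```text
clock: 18.92
position: [0.5547, -0.2444, 0.0626]
tool_rot: [-3.14, -0.002, 1.78]
force: [0.6, -0.7, 0.3]
width: 0.0323
```

```bash
python3 - <<'E'
from h import *
s,m,a=look('teal','w12'); plan([m[0],m[1],.001],90+a,n=5,dec=1)
E
```

```text
t18.92 pos [ 554.7 -244.4   62.6] yaw 101.99 tilt [-1.7988e+02 -1.1000e-01] F [ 0.6 -0.7  0.3] w 32.3
teal 3751 mid [ 0.556  -0.2455  0.012 ] ang 12.39 ext -0.0512 0.0598
xyz [[-0.3, 0.1, 12.4], [-0.4, 0.1, 12.5], [-0.3, 0.1, 12.4], [-0.3, 0.2, 12.5], [-0.3, 0.1, 12.4]] twist [-0.1, -0.1, -0.0, -0.1, -0.0]
```

View pics/w12.png

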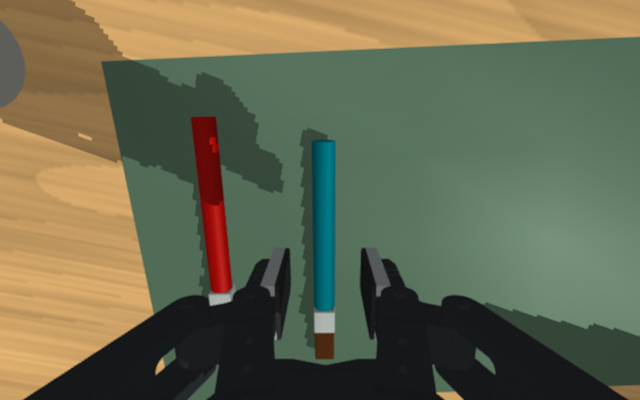

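Emit:
servo_tool --pt "0 0 13" --pt "-0.5 0 13" --pt "-0.5 0.5 13" --pt "-0.5 0 12" --pt "0 0 9" --pt "0 0 0" --pt "0 0 0" --twist '[-0.1,-0.1,-0.1,0,0,0,0]' --gripper 0.27

```text
clock: 19.55
position: [0.556, -0.2463, 0.0034]
tool_rot: [-3.141, -0.001, 1.786]
force: [-0.8, -0.0, 0.7]
width: 0.0232
```

Emit:
servo_tool --pt "0 0 2" --pt "0 0 0.5" --pt "0 0 0" --twist '[0,0,0]'

```text
clock: 19.8
position: [0.5564, -0.2465, 0.0019]
tool_rot: [3.141, 0.0, 1.786]
force: [0.2, -0.2, -0.4]
width: 0.0233
```

Emit:
servo_tool --pt "0 0 0" --pt "0 0 0" --pt "0 0 0" --pt "0 0 0" --twist '[0,0,0,0]' --gripper 0

```text
clock: 20.13
position: [0.5566, -0.2466, 0.0022]
tool_rot: [3.141, 0.001, 1.786]
force: [0.3, -0.5, 2.7]
width: 0.0113
```

```bash
python3 - <<'E'
from h import *
s=st(); p=s['position']; t=case(-.0195,.056); print(t)
plan([*t,.14],87.45,n=14,start=[p[0],p[1],.101,102.35])
E
```

```text
t20.13 pos [ 556.6 -246.6    2.2] yaw 102.32 tilt [1.7996e+02 4.0000e-02] F [ 0.3 -0.5  2.7] w 11.3
[0.55301082 0.26251213]
xyz [[36, 8, -3], [35, 6, -3], [36, 7, -2], [36, 5, -3], [36, 5, -3], [36, 4, -3], [36, 3, -2], [37, 3, -3], [36, 2, -3], [36, 2, -3], [37, 1, -3], [36, 0, -2]] twist [1.1, 1.1, 1.1, 1.1, 1.0, 1.1, 1.0, 1.1, 1.0, 1.1, 1.0, 1.1]
xyz [[36, -1, -3], [37, -1, -3]] twist [1.0, 1.1]
```

Emit:
servo_tool --pt "0 0 -24" --pt "0 0 -25" --pt "0 0 -25" --pt "0 0 -25" --pt "36 8 -3" --pt "35 6 -3" --pt "36 7 -2" --pt "36 5 -3" --pt "36 5 -3" --pt "36 4 -3" --pt "36 3 -2" --pt "37 3 -3" --twist '[0,0,0,0,1.1,1.1,1.1,1.1,1.0,1.1,1.0,1.1]'

```text
clock: 21.13
position: [0.5536, 0.0464, 0.1224]
tool_rot: [-3.141, 0.0, 1.635]
force: [0.4, 0.4, -0.2]
width: 0.0113
```

Emit:
servo_tool --pt "36 2 0" --pt "36 2 0" --pt "37 1 0" --pt "36 0 0" --pt "36 -1 0" --pt "37 -1 0" --pt "0 0 22" --pt "0 0 22" --pt "0 0 0" --pt "0 0 0" --pt "0 0 0" --pt "0 0 0" --twist '[1.0,1.1,1.0,1.1,1.0,1.1,0,0,0,0,0,0]'

```text
clock: 22.13
position: [0.5539, 0.2628, 0.0805]
tool_rot: [3.139, -0.001, 1.525]
force: [-0.4, 0.2, 0.1]
width: 0.0116
```

```bash
python3 -c "
from h import *
inhand('w13','b')"
```

```text
t22.13 pos [553.9 262.8  80.5] yaw 87.38 tilt [ 1.7985e+02 -6.0000e-02] F [-0.4  0.2  0.1] w 11.6
150 [-54.3   2.2   4.8]
160 [-51.1   2.   10.8]
180 [-43.2   1.7  11.3]
220 [-26.9   0.9  12.6]
260 [-8.7  0.2 11.9]
300 [10.4 -0.7 12. ]
340 [31.3 -1.6 11.9]
target [0.55301082 0.26251213]
xyz [[-0.1, -0.3, 13.3], [-0.1, -0.3, 13.4], [-0.1, -0.3, 13.3]] twist [-0.0, -0.0, -0.1]
```

View pics/w13.png

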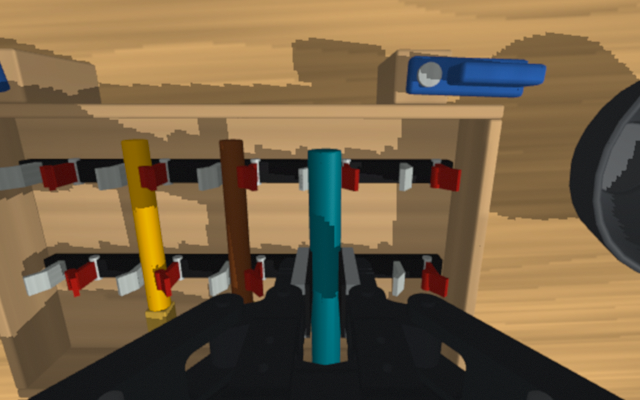

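Teal (col 325) is over place b, between jaws at cols 305/350.

Emit:
servo_tool --pt "0 -0.3 15" --pt "0 -0.3 15" --pt "0 -0.2 12" --pt "0 0 4" --pt "0 0 4" --pt "0 0 4" --pt "0 0 3" --pt "0 0 3" --pt "0 0 3" --pt "0 0 3" --pt "0 0 0" --pt "0 0 0" --twist '[0,0,0,0,0,0,0,0,0,0,0,0]'

```text
clock: 23.18
position: [0.5539, 0.2637, 0.0197]
tool_rot: [3.137, -0.002, 1.526]
force: [-17.5, -6.5, 35.7]
width: 0.0113
```

```bash
python3 -c "
from h import *
home()"
```

```text
t23.18 pos [553.9 263.7  19.7] yaw 87.42 tilt [ 1.7975e+02 -1.1000e-01] F [-17.5  -6.5  35.7] w 11.3
165 [504.6 265.6  31.2]
200 [518.9 265.   31. ]
240 [536.  264.2  31.7]
280 [554.8 263.4  31.2]
320 [574.9 262.6  31.2]
350 [591.1 261.9  31. ]
```

Emit:
servo_tool --pt "0 0 -5" --pt "0 0 0" --pt "0 0 0" --pt "0 0 0" --twist '[0,0,0,0]' --gripper 0.28

```text
clock: 23.57
position: [0.5518, 0.2627, 0.0168]
tool_rot: [-3.141, 0.001, 1.526]
force: [0.4, -0.4, -0.5]
width: 0.0238
```

Emit:
servo_tool --pt "0 0 -8" --pt "0 0 -20" --pt "0 0 -30" --pt "0 0 -30" --pt "0 0 -30" --pt "0 0 0" --pt "0 0 0" --pt "0 0 0" --twist '[0,0,0,0,0,0,0,0]'

```text
clock: 24.23
position: [0.5518, 0.2628, 0.1348]
tool_rot: [-3.14, 0.001, 1.526]
force: [-0.3, -0.2, -0.3]
width: 0.0239
```

```bash
python3 - <<'E'
from h import *
s=st(); im,d=arm.grab_frame('wrist'); save('w14',im)
t,td=arm.grab_frame('top'); save('t14',t); ct=world_cal('top')
for col in HSV:
    p=handle(t,col,(305,140,465,260))
    if p is None: continue
    w=on_plane(ct,p,0.010); m=w.mean(0); U,S,V=np.linalg.svd(w-m,full_matrices=False); a=V[0]*np.sign(V[0][0])
    print(col,len(p),m,np.degrees(np.arctan2(a[1],a[0])))
plan([.5565,-.314,.06],102.4,n=17)
E
```

```text
t24.23 pos [551.8 262.8 134.8] yaw 87.42 tilt [-1.7994e+02  3.0000e-02] F [-0.3 -0.2 -0.3] w 23.9
red 167 [ 0.55667021 -0.31399069  0.01      ] 12.583375233774584
brown 2 [ 0.59446182 -0.31247951  0.01      ] -2.477384027719979
xyz [[-34, 2, 4], [-34, 1, 5], [-34, 1, 4], [-34, 0, 4], [-34, 0, 5], [-33, -1, 4], [-34, -1, 4], [-34, -2, 5], [-34, -3, 4], [-34, -3, 4], [-34, -3, 5], [-33, -4, 4]] twist [-0.9, -0.9, -0.9, -0.9, -0.9, -0.9, -0.9, -0.9, -0.9, -0.9, -0.9, -0.8]
xyz [[-34, -5, 4], [-33, -5, 5], [-34, -5, 4], [-33, -6, 4], [-34, -7, 5]] twist [-0.9, -0.8, -0.9, -0.8, -0.9]
```

View pics/w14.png

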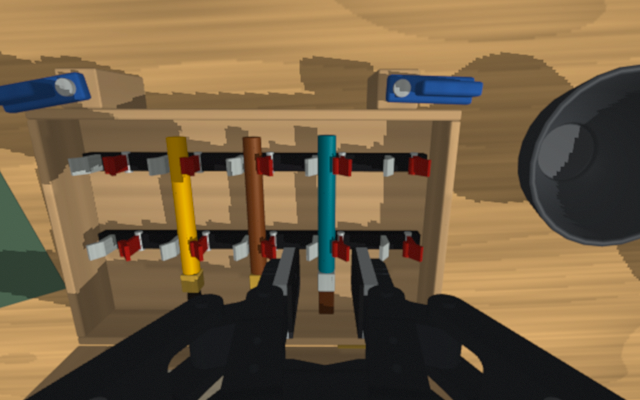

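Three in place (cols 182, 255, 327). Now the red knife.

Emit:
servo_tool --pt "-34 2 2" --pt "-34 1 3" --pt "-34 1 4" --pt "-34 0 4" --pt "-34 0 5" --pt "-33 -1 4" --pt "-34 -1 4" --pt "-34 -2 5" --pt "-34 -3 4" --pt "-34 -3 4" --pt "-34 -3 5" --pt "-33 -4 4" --twist '[-0.9,-0.9,-0.9,-0.9,-0.9,-0.9,-0.9,-0.9,-0.9,-0.9,-0.9,-0.8]' --gripper 0.38

```text
clock: 25.33
position: [0.5549, -0.1454, 0.0858]
tool_rot: [-3.139, -0.001, 1.713]
force: [-0.2, 0.6, -0.7]
width: 0.0326
```

Emit:
servo_tool --pt "-34 -5 4" --pt "-33 -5 5" --pt "-34 -5 5" --pt "-33 -6 5" --pt "-34 -7 5" --pt "0 0 0" --pt "0 0 0" --pt "0 0 0" --pt "0 0 0" --twist '[-0.9,-0.8,-0.9,-0.8,-0.9,0,0,0,0]'

```text
clock: 26.08
position: [0.5571, -0.3129, 0.0631]
tool_rot: [-3.141, -0.001, 1.789]
force: [-0.3, 0.5, 0.3]
width: 0.0325
```

```bash
python3 - <<'E'
from h import *
s,m,a=look('red','w15'); plan([m[0],m[1],.001],90+a,n=5,dec=1)
E
```

```text
t26.08 pos [ 557.1 -312.9   63.1] yaw 102.48 tilt [-1.7997e+02 -5.0000e-02] F [-0.3  0.5  0.3] w 32.5
red 3162 mid [ 0.5575 -0.3142  0.012 ] ang 12.45 ext -0.0506 0.0589
xyz [[-0.3, -0.0, 12.5], [-0.2, -0.0, 12.5], [-0.3, -0.1, 12.5], [-0.3, 0.0, 12.5], [-0.2, -0.0, 12.5]] twist [0.0, 0.0, 0.0, 0.0, 0.1]
```

View pics/w15.png

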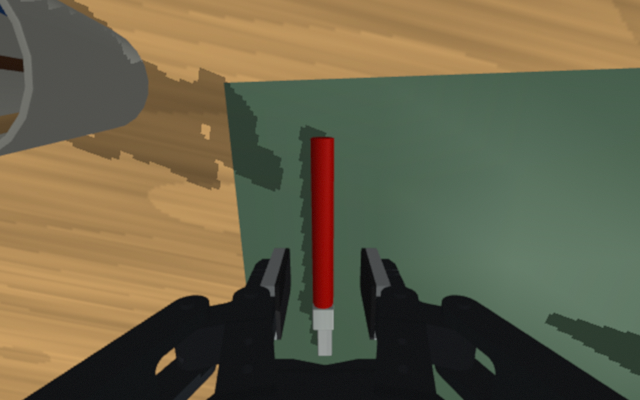

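Knife centred (col 322); cup well to the left.

Emit:
servo_tool --pt "-0.3 0 13" --pt "-0.5 0 13" --pt "-0.5 0 13" --pt "0 0 13" --pt "0 0 9" --pt "0 0 0" --pt "0 0 0" --twist '[0,0,0,0,0,0,0]' --gripper 0.27

```text
clock: 26.72
position: [0.5571, -0.3153, 0.0016]
tool_rot: [-3.141, -0.001, 1.788]
force: [-0.2, -0.2, -0.4]
width: 0.0232
```

Emit:
servo_tool --pt "0 0 0" --pt "0 0 0" --pt "0 0 0" --pt "0 0 0" --pt "0 0 0" --twist '[0,0,0,0,0]' --gripper 0

```text
clock: 27.13
position: [0.5572, -0.3155, 0.0025]
tool_rot: [-3.141, -0.0, 1.788]
force: [-0.2, 0.2, -1.2]
width: 0.0118
```

```bash
python3 - <<'E'
from h import *
s=st(); p=s['position']; t=case(-.0195,-.112); print(t)
plan([*t,.12],87.45,n=13,start=[p[0],p[1],.12,102.4])
E
```

```text
t27.13 pos [ 557.2 -315.5    2.5] yaw 102.42 tilt [-179.99   -0.  ] F [-0.2  0.2 -1.2] w 11.8
[0.54553629 0.09467848]
xyz [[31, 6, 0], [31, 5, 0], [31, 5, 0], [32, 4, 0], [31, 3, 0], [31, 3, 0], [32, 2, 0], [31, 1, 0], [32, 1, 0], [32, 1, 0], [31, -1, 0], [32, -1, 0]] twist [1.2, 1.1, 1.2, 1.1, 1.2, 1.1, 1.2, 1.1, 1.2, 1.1, 1.2, 1.1]
xyz [[31, -2, 0]] twist [1.2]
```

Emit:
servo_tool --pt "0 0 -28" --pt "0 0 -30" --pt "0 0 -30" --pt "0 0 -30" --pt "31 6 0" --pt "31 5 0" --pt "31 5 0" --pt "32 4 0" --pt "31 3 0" --pt "31 3 0" --pt "32 2 0" --pt "31 1 0" --twist '[0,0,0,0,1.2,1.1,1.2,1.1,1.2,1.1,1.2,1.1]'

```text
clock: 28.13
position: [0.5493, -0.062, 0.1207]
tool_rot: [3.141, 0.0, 1.626]
force: [0.5, -0.3, -0.4]
width: 0.0114
```

Emit:
servo_tool --pt "32 1 0" --pt "32 1 0" --pt "31 -1 0" --pt "32 -1 0" --pt "31 -2 0" --pt "0 0 20" --pt "0 0 20" --pt "0 0 0" --pt "0 0 0" --pt "0 0 0" --pt "0 0 0" --twist '[1.2,1.1,1.2,1.1,1.2,0,0,0,0,0,0]'

```text
clock: 29.05
position: [0.546, 0.0942, 0.0822]
tool_rot: [3.139, -0.0, 1.525]
force: [1.0, -0.4, 0.5]
width: 0.0113
```

```bash
python3 -c "
from h import *
inhand('w16','e')"
```

```text
t29.05 pos [546.   94.2  82.2] yaw 87.38 tilt [ 1.7986e+02 -2.0000e-02] F [ 1.  -0.4  0.5] w 11.3
150 [-54.3   2.2   5.1]
160 [-51.3   2.   12. ]
180 [-43.    1.7  10.3]
220 [-26.4   0.9  11.2]
260 [-8.8  0.2 12. ]
300 [10.8 -0.7 11.5]
340 [31.6 -1.6 11.5]
target [0.54553629 0.09467848]
xyz [[0.2, -0.1, 13.3], [0.1, -0.2, 13.3], [0.2, -0.1, 13.3]] twist [-0.0, -0.0, -0.1]
```

View pics/w16.png

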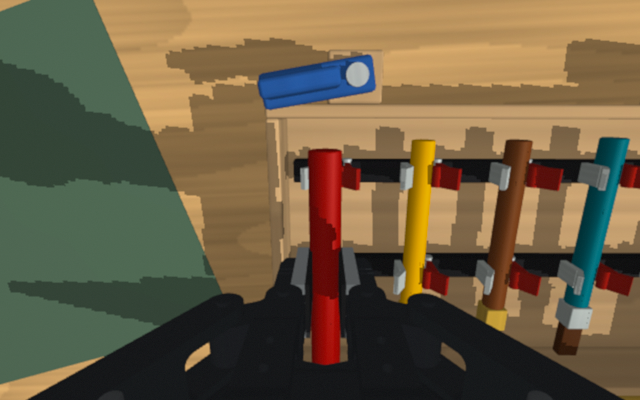

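```bash
python3 - <<'E'
from h import *
s=arm.sense(); im,d=arm.grab_frame('wrist'); c=arm.calibration('wrist'); T=c['T_tool_cam']
v,u=np.mgrid[230:400:1,0:640]; z=d[v,u]; ok=z>0
p=np.stack([(u-c['cx'])/c['fx']*z,(v-c['cy'])/c['fy']*z,z],-1)[ok]@T[:3,:3].T+T[:3,3]
p*=1000
for a in range(-75,0,5):
    q=p[(p[:,2]>a)&(p[:,2]<=a+5)&(abs(p[:,0])<60)]
    if len(q): print(a,len(q),q[:,0].min().round(1),q[:,0].max().round(1),'y',q[:,1].min().round(1),q[:,1].max().round(1))
E
```

```text
-75 5489 -56.0 53.9 y -18.3 4.7
-70 3575 -52.6 50.6 y -18.4 9.9
-65 2825 -49.2 48.1 y -16.8 11.2
-60 4980 -46.2 44.5 y -13.3 10.9
-55 2836 -43.0 41.6 y -14.6 8.7
-50 1807 -39.6 38.0 y -14.6 11.3
-45 742 -35.9 33.5 y -14.3 7.0
-40 842 -22.9 20.7 y -12.6 11.2
-35 315 -20.1 18.4 y -11.7 9.5
-30 482 -20.1 18.4 y -11.7 11.2
-25 409 -20.3 18.6 y -11.7 10.0
-20 414 -20.2 18.5 y -11.9 10.5
-15 2961 -20.2 18.5 y -22.4 45.6
-10 1328 -19.7 18.0 y -21.5 48.5
-5 39 -13.2 12.8 y -16.3 49.8
```

Emit:
servo_tool --pt "0.3 -0.3 15" --pt "0.2 -0.2 15" --pt "0 0 12" --pt "0 0 5" --pt "0 0 4" --pt "0 0 4" --pt "0 0 3" --pt "0 0 3" --pt "0 0 3" --pt "0 0 3" --pt "0 0 0" --pt "0 0 0" --twist '[0,0,0,0,0,0,0,0,0,0,0,0]'

```text
clock: 30.15
position: [0.5465, 0.0957, 0.0196]
tool_rot: [3.137, -0.001, 1.526]
force: [-16.3, 0.7, 33.7]
width: 0.0113
```

```bash
python3 -c "
from h import *
home()"
```

```text
t30.15 pos [546.5  95.7  19.6] yaw 87.43 tilt [ 1.7976e+02 -8.0000e-02] F [-16.3   0.7  33.7] w 11.3
165 [497.1  97.6  31.2]
200 [511.6  97.   30.3]
240 [528.3  96.2  32.1]
280 [546.8  95.5  32. ]
320 [567.1  94.6  31.5]
350 [583.9  93.9  30.7]
```

Emit:
servo_tool --pt "0 0 -4" --pt "0 0 0" --pt "0 0 0" --pt "0 0 0" --twist '[0,0,0,0]' --gripper 0.23

```text
clock: 30.53
position: [0.5444, 0.0948, 0.0171]
tool_rot: [-3.141, 0.0, 1.526]
force: [-0.0, -0.0, -0.6]
width: 0.0196
```

Emit:
servo_tool --pt "0 0 -8" --pt "0 0 -20" --pt "0 0 -30" --pt "0 0 -30" --pt "0 0 -30" --pt "14 -10 0" --pt "14 -10 0" --pt "14 -10 -10" --pt "14 -10 -10" --pt "14 -10 -10" --pt "0 0 0" --pt "0 0 0" --twist '[0,0,0,0,0,0,0,0,0,0,0,0]'

```text
clock: 31.53
position: [0.4979, 0.1675, 0.1663]
tool_rot: [3.14, -0.0, 1.527]
force: [-0.0, -0.7, -0.3]
width: 0.0194
```

```bash
python3 - <<'E'
from h import *
s=st(); im,d=arm.grab_frame('wrist'); save('w17',im); c=world_cal('wrist',s)
t,td=arm.grab_frame('top'); save('t17',t,1.25)
# axis height along each tool
for pl in 'abcde':
    r=[]
    for x in np.arange(-.07,.05,.01):
        X=np.array([*case(x,PL[pl]),.032]); uv=proj(c,X)[0].round().astype(int)
        if 0<=uv[1]<400 and 0<=uv[0]<640: 
            best=max(depthpts(c,[(uv[0]+k,uv[1])],d)[0][2] for k in range(-2,3)); r.append(round(best*1000,1))
    print(pl,r)
E
```

```text
t31.53 pos [497.9 167.5 166.3] yaw 87.50 tilt [179.92  -0.  ] F [-0.  -0.7 -0.3] w 19.4
a [np.float64(8.3), np.float64(19.5), np.float64(19.3), np.float64(7.7), np.float64(8.0), np.float64(8.4), np.float64(8.8), np.float64(17.6), np.float64(19.2), np.float64(8.4), np.float64(7.9), np.float64(8.6)]
b [np.float64(32.8), np.float64(32.0), np.float64(32.4), np.float64(33.2), np.float64(32.4), np.float64(33.3), np.float64(32.9), np.float64(31.4), np.float64(308.5), np.float64(32.5), np.float64(215.0), np.float64(220.4)]
c [np.float64(32.5), np.float64(32.9), np.float64(32.6), np.float64(32.4), np.float64(32.7), np.float64(32.3), np.float64(175.1), np.float64(184.4), np.float64(201.0), np.float64(211.4), np.float64(214.7), np.float64(220.8)]
d [np.float64(32.8), np.float64(32.9), np.float64(32.7), np.float64(32.4), np.float64(32.7), np.float64(32.7), np.float64(33.3), np.float64(308.5), np.float64(32.5), np.float64(31.9), np.float64(32.6), np.float64(32.4)]
e [np.float64(31.6), np.float64(32.1), np.float64(32.5), np.float64(32.3), np.float64(31.8), np.float64(32.8), np.float64(32.8), np.float64(32.2), np.float64(32.0), np.float64(32.0), np.float64(214.5), np.float64(220.6)]
```

View pics/w17.png

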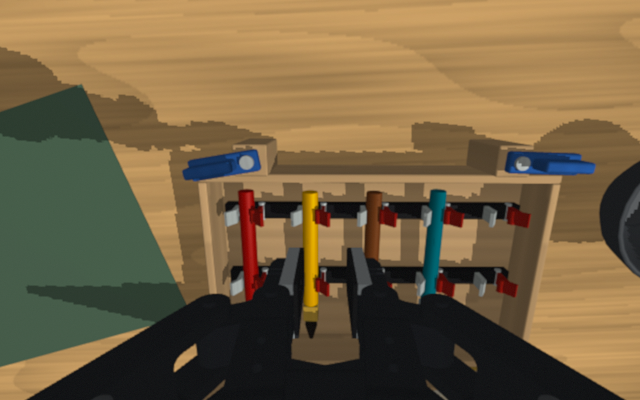

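View pics/t17.png

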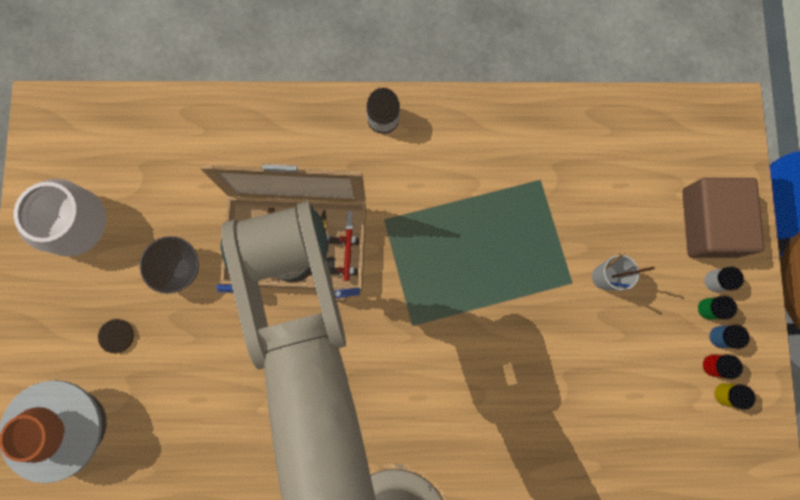

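```bash
python3 - <<'E'
from h import *
s=st(); e=plan([.53,.16,.30],87.45,n=6); e=plan([*case(.13,-.045),.30],87.45,n=8,start=e); print(e)
E
```

```text
t31.63 pos [497.8 166.6 165. ] yaw 87.40 tilt [-1.7996e+02  4.0000e-02] F [0.3 0.1 0.5] w 19.8
xyz [[-1, 5, -22], [-1, 6, -23], [-1, 5, -22], [0, 6, -23], [-1, 5, -22], [-1, 5, -23]] twist [-0.0, -0.0, -0.0, -0.0, -0.0, -0.0]
xyz [[0, 21, 0], [1, 21, 0], [0, 21, 0], [0, 21, 0], [1, 21, 0], [0, 21, 0], [0, 21, 0], [0, 21, 0]] twist [-0.0, -0.0, -0.0, -0.0, -0.0, -0.0, -0.0, -0.0]
[np.float64(0.6974763831400488), np.float64(0.15453073751653926), np.float64(0.30001103300386395), np.float64(87.40214450029968)]
```

Emit:
servo_tool --pt "-1 5 -22" --pt "-1 6 -23" --pt "-1 5 -22" --pt "0 6 -23" --pt "-1 5 -22" --pt "-1 5 -23" --pt "0 0 0" --pt "0 0 0" --twist '[0,0,0,0,0,0,0,0]' --gripper 0

```text
clock: 32.3
position: [0.5303, 0.1599, 0.301]
tool_rot: [3.14, -0.0, 1.524]
force: [-0.0, 0.8, 0.4]
width: 0.0003
```

Emit:
servo_tool --pt "0 21 0" --pt "1 21 0" --pt "0 21 0" --pt "0 21 0" --pt "1 21 0" --pt "0 21 0" --pt "0 21 0" --pt "0 21 0" --pt "0 0 0" --pt "0 0 0" --twist '[0,0,0,0,0,0,0,0,0,0]'

```text
clock: 33.13
position: [0.6979, 0.1544, 0.2961]
tool_rot: [-3.136, 0.001, 1.525]
force: [-0.8, 0.4, 0.7]
width: -0.0
```

```bash
python3 - <<'E'
from h import *
s=st(); im,d=arm.grab_frame('side'); save('s18',im,4,(190,60,350,210))
im,d=arm.grab_frame('wrist'); save('w18',im)
# lid outer? side depth
E
```

```text
t33.13 pos [697.9 154.4 296.1] yaw 87.36 tilt [-1.7965e+02  8.0000e-02] F [-0.8  0.4  0.7] w -0.0
```

View pics/s18.png

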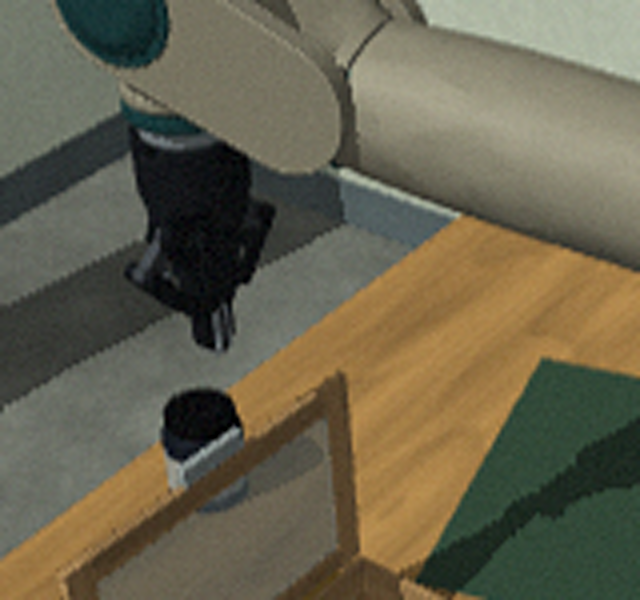

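View pics/w18.png

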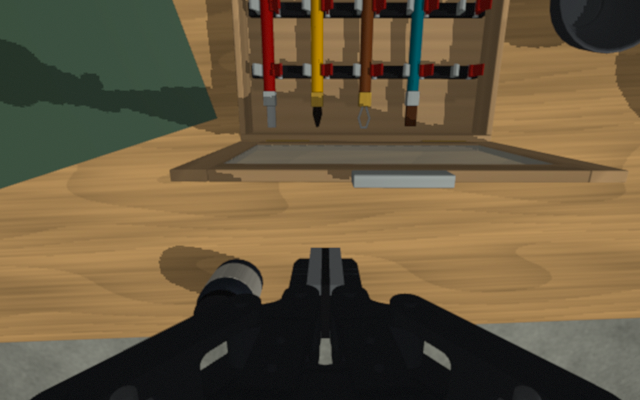

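```bash
python3 - <<'E'
from h import *
s=arm.sense(); im,d=arm.grab_frame('wrist'); c=world_cal('wrist',s)
for uv in [(270,183),(270,179),(270,172),(400,176),(235,270),(240,275),(215,300)]: print(uv,depthpts(c,[uv],d)[0].round(3), on_plane(c,uv,.232)[0].round(3))
st(); print(case(.109,-.045))
E
```

```text
(270, 183) [0.717 0.08  0.001] [0.67  0.12  0.232]
(270, 179) [0.668 0.12  0.231] [0.668 0.121 0.232]
(270, 172) [0.663 0.121 0.232] [0.663 0.121 0.232]
(400, 176) [0.666 0.2   0.248] [0.669 0.203 0.232]
(235, 270) [0.826 0.029 0.036] [0.73  0.091 0.232]
(240, 275) [0.829 0.037 0.045] [0.734 0.094 0.232]
(215, 300) [0.836 0.019 0.093] [0.753 0.074 0.232]
t33.28 pos [696.8 155.1 300.8] yaw 87.43 tilt [-179.99    0.  ] F [-0.4 -0.   1.1] w 0.1
[0.67688996 0.15589502]
```

Emit:
servo_tool --pt "0 0 20" --pt "0 0 25" --pt "0 0 25" --pt "0 0 15" --pt "0 0 0" --pt "0 -8 0" --pt "0 -8 0" --pt "0 -6 0" --pt "0 -6 0" --pt "0 0 0" --twist '[0,0,0,0,0,0,0,0,0,0]'

```text
clock: 34.12
position: [0.6689, 0.1567, 0.2186]
tool_rot: [3.138, -0.001, 1.526]
force: [-0.1, 0.2, 0.6]
width: 0.0001
```

Emit:
servo_tool --pt "0 -10 2" --pt "0 -9 2" --pt "0 -14 3" --pt "0 -14 3" --pt "0 -13 5" --pt "0 -14 6" --pt "0 -10 6" --pt "0 -9 6" --pt "0 0 0" --twist '[0,0,0,0,0,0,0,0,0]'

```text
clock: 34.87
position: [0.5756, 0.1609, 0.1836]
tool_rot: [3.141, -0.0, 1.526]
force: [-0.7, 0.2, 0.5]
width: -0.0003
```

```bash
python3 - <<'E'
from h import *
s=st(); im,d=arm.grab_frame('side'); save('s19',im,4,(190,100,350,250))
E
```

```text
t34.87 pos [575.6 160.9 183.6] yaw 87.45 tilt [ 1.7996e+02 -1.0000e-02] F [-0.7  0.2  0.5] w -0.3
```

View pics/s19.png

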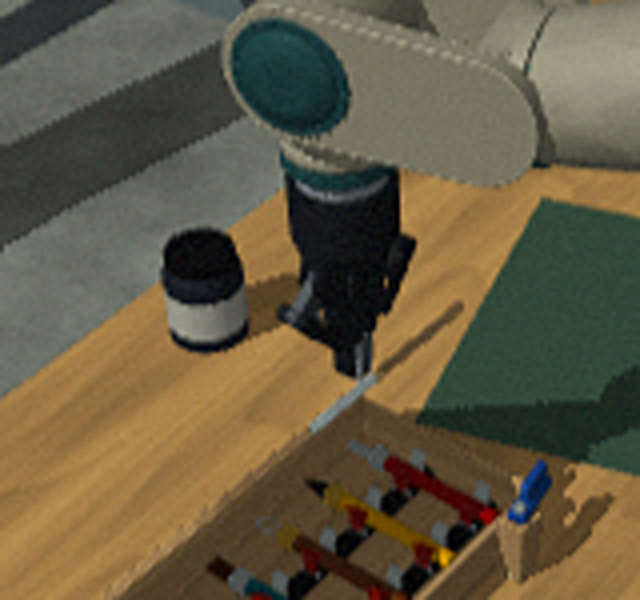

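Emit:
servo_tool --pt "0 -8 6" --pt "0 -8 7" --pt "0 -8 8" --pt "0 -8 8" --pt "0 -6 8" --pt "0 -6 9" --pt "0 -6 10" --pt "0 -5 10" --pt "0 -4 10" --pt "0 -3 9" --pt "0 0 0" --twist '[0,0,0,0,0,0,0,0,0,0,0]'

```text
clock: 35.83
position: [0.5138, 0.1632, 0.0959]
tool_rot: [-3.139, 0.001, 1.526]
force: [-0.0, -0.4, -0.3]
width: 0.0
```

Emit:
servo_tool --pt "0 -6 6" --pt "0 -6 6" --pt "0 -2 6" --pt "0 -1 6" --pt "0 0 6" --pt "0 0 6" --pt "0 0 4" --pt "0 0 4" --pt "0 0 0" --twist '[0,0,0,0,0,0,0,0,0]'

```text
clock: 36.58
position: [0.4997, 0.1641, 0.0558]
tool_rot: [-3.141, 0.0, 1.526]
force: [-12.2, -2.2, 20.9]
width: -0.0002
```

```bash
python3 - <<'E'
from h import *
s=st(); im,d=arm.grab_frame('side'); save('s20',im,4,(190,140,350,290))
im,d=arm.grab_frame('wrist'); save('w20',im)
E
```

```text
t36.58 pos [499.7 164.1  55.8] yaw 87.43 tilt [-1.7997e+02  2.0000e-02] F [-12.2  -2.2  20.9] w -0.2
```

View pics/s20.png

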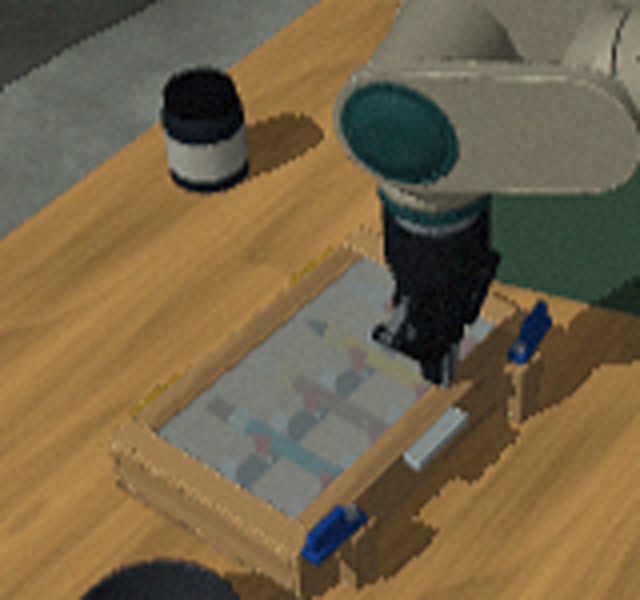

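View pics/w20.png

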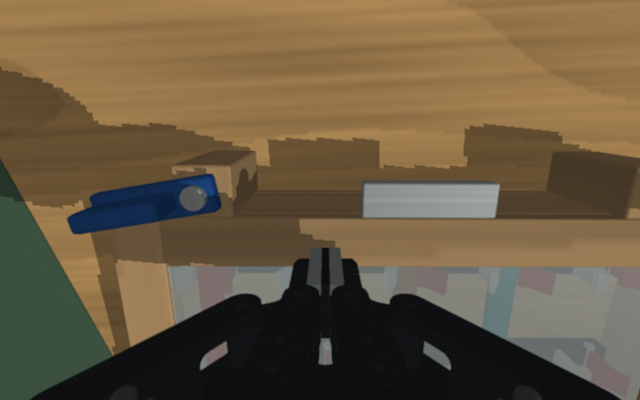

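```bash
cat >> h.py <<'E'
def w2c(p): 
    dx,dy=p[0]-CX,p[1]-CY; return np.array([dx*np.cos(CT)+dy*np.sin(CT),-dx*np.sin(CT)+dy*np.cos(CT)])
E
python3 - <<'E'
from h import *
s=st(); im,d=arm.grab_frame('wrist'); c=world_cal('wrist',s)
w=on_plane(c,(193,198),.073)[0]; print('piv',w,w2c(w),depthpts(c,[(193,198)],d)); 
for uv in [(75,223),(90,205)]: 
    w=on_plane(c,uv,.083)[0]; print(w2c(w), depthpts(c,[uv],d)[0])
print('tcp case',w2c(s['position']))
E
```

```text
t36.68 pos [499.7 164.1  55.9] yaw 87.42 tilt [-1.7998e+02  2.0000e-02] F [-12.1  -2.1  20. ] w 0.2
piv [0.46013928 0.11410687 0.073     ] [-0.10567685 -0.09639026] [[0.46124442 0.1122054  0.06844154]]
[-0.09888931 -0.13617446] [0.46543858 0.07330725 0.08206008]
[-0.10568549 -0.12942382] [4.79438024e-01 1.97824966e-02 1.07117912e-04]
tcp case [-0.06839797 -0.04469555]
```

Emit:
servo_tool --pt "0 0 -15" --pt "0 0 -25" --pt "0 0 -15" --pt "-20 -17 0" --pt "-21 -17 0" --pt "-21 -17 0" --pt "-21 -17.6 0" --pt "0 0 15" --pt "0 0 15" --pt "0 0 9" --pt "0 0 0" --pt "0 0 0" --twist '[0,0,0,0,0,0,0,0,0,0,0,0]'

```text
clock: 37.73
position: [0.4273, 0.0843, 0.0693]
tool_rot: [-3.141, 0.0, 1.526]
force: [0.4, -0.3, 1.2]
width: -0.0001
```

```bash
python3 - <<'E'
from h import *
s=st(); im,d=arm.grab_frame('wrist'); save('w21',im); print(w2c(s['position']))
im,d=arm.grab_frame('side'); save('s21',im,4,(250,140,410,290))
E
```

```text
t37.73 pos [427.3  84.3  69.3] yaw 87.43 tilt [-1.7994e+02  2.0000e-02] F [ 0.4 -0.3  1.2] w -0.1
[-0.13713374 -0.12761245]
```

View pics/w21.png

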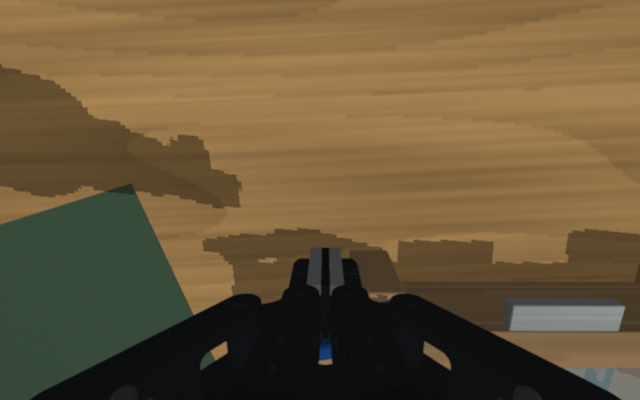

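View pics/s21.png

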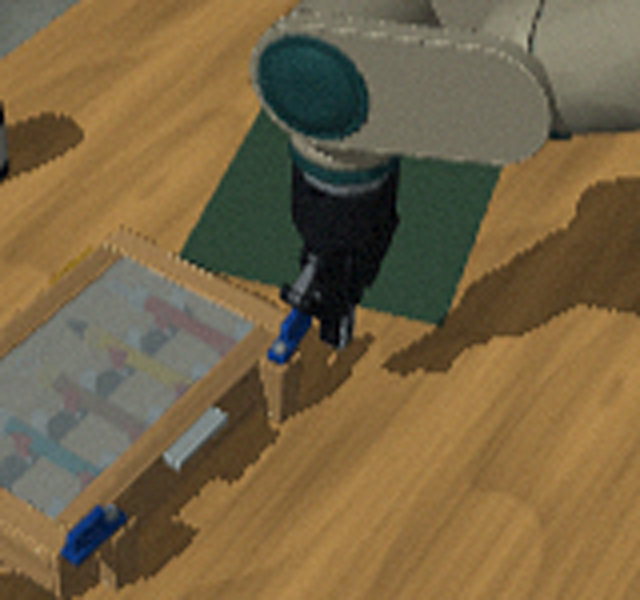

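Emit:
servo_tool --pt "0 8 -2" --pt "0 9 0" --pt "-3 8 0" --pt "-1 6 0" --pt "-1 6 0" --pt "2 7 0" --pt "3 6 0" --pt "6 6 0" --pt "7 4 0" --pt "4 0 0" --pt "3 0 0" --pt "0 0 0" --twist '[0,0,0,0,0,0,0,0,0,0,0,0]'

```text
clock: 38.83
position: [0.4888, 0.0964, 0.0716]
tool_rot: [3.141, 0.013, 1.524]
force: [-1.5, -28.9, 3.4]
width: -0.0002
```

```bash
python3 - <<'E'
from h import *
s=st(); print(w2c(s['position']))
im,d=arm.grab_frame('side'); save('s22',im,4,(250,140,410,290))
E
```

```text
t38.83 pos [488.8  96.4  71.6] yaw 87.33 tilt [179.98   0.73] F [ -1.5 -28.9   3.4] w -0.2
[-0.07628413 -0.11277981]
```

View pics/s22.png

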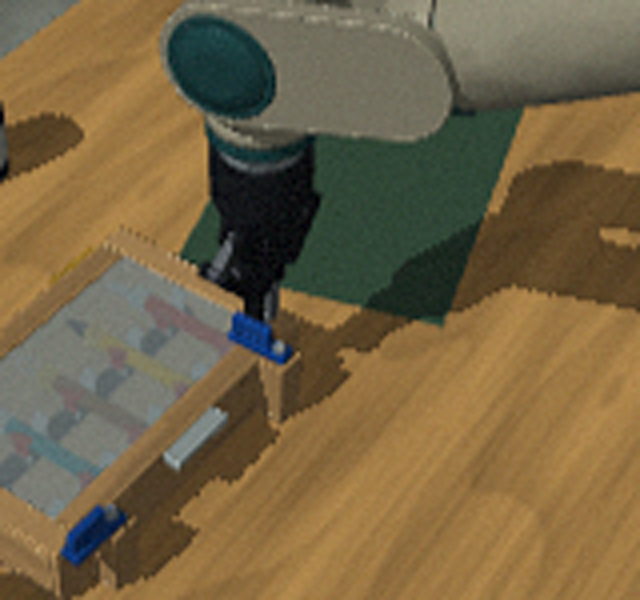

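Emit:
servo_tool --pt "-10 0 0" --pt "0 0 -15" --pt "0 0 -25" --pt "27 0 0" --pt "28 -8 0" --pt "28 -8 0" --pt "28 -8 0" --pt "28 -8 0" --pt "28 -8 0" --pt "28 -8 0" --pt "28 -8 0" --pt "26 -5 0" --twist '[0,0,0,0,0,0,0,0,0,0,0,0]'

```text
clock: 39.88
position: [0.4372, 0.3457, 0.1117]
tool_rot: [3.141, -0.001, 1.527]
force: [1.1, -0.1, -0.2]
width: 0.0001
```

Emit:
servo_tool --pt "0 0 0" --pt "0 0 0" --pt "0 0 0" --twist '[0,0,0]'

```text
clock: 40.13
position: [0.438, 0.3434, 0.1115]
tool_rot: [3.141, 0.0, 1.526]
force: [-0.6, 0.4, 0.3]
width: -0.0001
```

```bash
python3 - <<'E'
from h import *
s=st(); print(w2c(s['position']))
im,d=arm.grab_frame('side'); save('s23',im,4,(220,170,380,320)); im,d=arm.grab_frame('wrist'); save('w23',im)
t,td=arm.grab_frame('top'); save('t23',t,5,(155,120,310,245))
E
```

```text
t40.13 pos [438.  343.4 111.5] yaw 87.46 tilt [179.98   0.  ] F [-0.6  0.4  0.3] w -0.1
[-0.13798221  0.13164785]
```

View pics/s23.png

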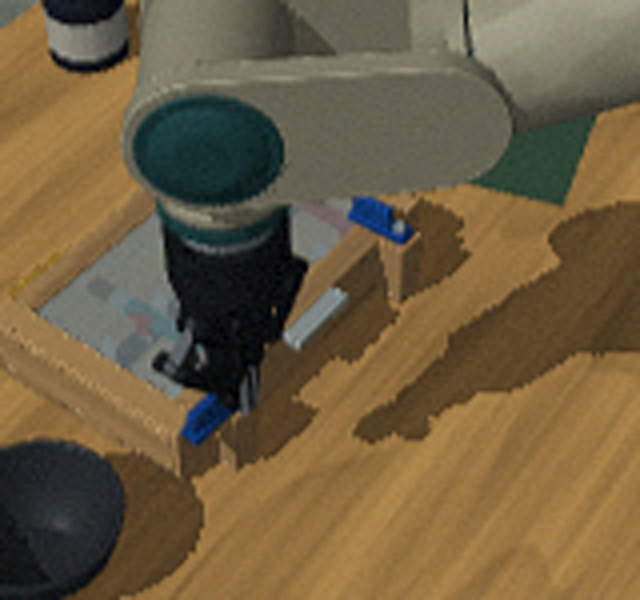

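View pics/w23.png

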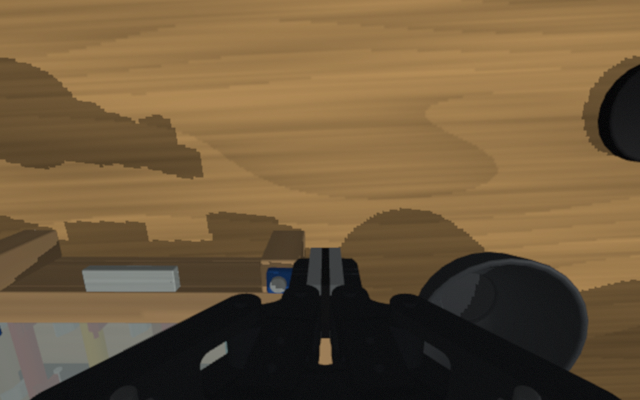

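Emit:
servo_tool --pt "0 0 15" --pt "0 0 15" --pt "0 0 10" --pt "0 0 0" --pt "0 9 0" --pt "-2 9 0" --pt "1 8 0" --pt "1 6 0" --pt "1 6 0" --pt "-1 7 0" --pt "-3 6 0" --pt "0 0 0" --twist '[0,0,0,0,0,0,0,0,0,0,0,0]'

```text
clock: 41.28
position: [0.4902, 0.3373, 0.0718]
tool_rot: [3.14, -0.0, 1.525]
force: [-0.8, 1.4, 0.5]
width: -0.0001
```

Emit:
servo_tool --pt "-5 6 0" --pt "-7 4 0" --pt "-6 0 0" --pt "-3 0 0" --pt "-3 0 0" --pt "0 0 0" --twist '[0,0,0,0,0,0]'

```text
clock: 41.78
position: [0.4982, 0.3236, 0.0737]
tool_rot: [3.136, -0.023, 1.531]
force: [4.6, 47.8, -9.6]
width: -0.0002
```

```bash
python3 - <<'E'
from h import *
s=st(); print(w2c(s['position']))
im,d=arm.grab_frame('side'); save('s24',im,4,(220,170,380,320))
E
```

```text
t41.78 pos [498.2 323.6  73.7] yaw 87.70 tilt [179.67  -1.33] F [ 4.6 47.8 -9.6] w -0.2
[-0.07700855  0.11454588]
```

View pics/s24.png

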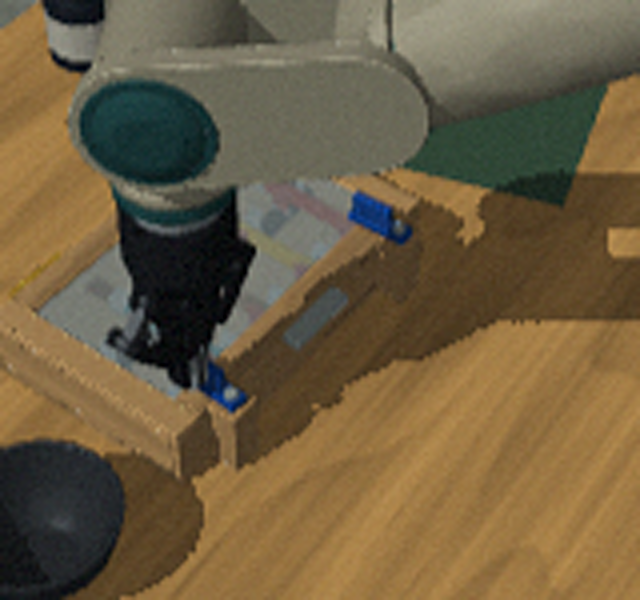

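At the stop. Back off (fingers only), lift and look.

Emit:
servo_tool --pt "10 0 0" --pt "6 0 0" --pt "0 0 -20" --pt "0 0 -30" --pt "0 0 -30" --pt "-20 -25 -20" --pt "-20 -25 -20" --pt "-20 -25 -20" --pt "-20 -15 -20" --pt "-20 -5 -10" --pt "0 0 0" --pt "0 0 0" --twist '[0,0,0,0,0,0,0,0,0,0,0,0]'

```text
clock: 42.83
position: [0.3995, 0.2326, 0.2424]
tool_rot: [3.139, -0.0, 1.524]
force: [-0.6, 0.0, 0.0]
width: -0.0001
```

```bash
python3 - <<'E'
from h import *
s=st(); im,d=arm.grab_frame('wrist'); save('w25',im); c=world_cal('wrist',s)
im2,d2=arm.grab_frame('side'); save('s25',im2,4,(210,150,370,300))
hsv=cv2.cvtColor(im,cv2.COLOR_RGB2HSV); m=cv2.inRange(hsv,(105,130,40),(125,255,255))
n,l,stt,ce=cv2.connectedComponentsWithStats(m)
for k in range(1,n):
    if stt[k,4]>80:
        v,u=np.nonzero(l==k); P=depthpts(c,np.stack([u,v],1),d); q=P[(P[:,2]>.055)&(P[:,2]<.09)]
        C=np.array([w2c(x) for x in q]); cc=C-C.mean(0); V=np.linalg.svd(cc,full_matrices=False)[2][0]
        print('blue',stt[k,4],C.mean(0).round(4),C.min(0).round(3),C.max(0).round(3),'dir',np.degrees(np.arctan2(V[1],V[0])).round(1))
# lid top height
for x,y in [(-.082,0),(-.082,.07),(-.082,-.07),(0,.138),(0,-.138),(-.05,.138),(-.05,-.138)]:
    uv=proj(c,[*case(x,y),.056])[0].round().astype(int)
    if 0<=uv[0]<640 and 0<=uv[1]<400: print((x,y),uv,depthpts(c,[uv],d)[0].round(4))
E
```

```text
t42.83 pos [399.5 232.6 242.4] yaw 87.30 tilt [ 1.7986e+02 -3.0000e-02] F [-0.6  0.   0. ] w -0.1
blue 700 [-0.0856 -0.0951] [-0.112 -0.105] [-0.062 -0.09 ] dir 3.6
blue 636 [-0.0865  0.0983] [-0.112  0.092] [-0.062  0.108] dir -4.8
(-0.082, 0) [307 264] [0.392  0.2246 0.2548]
(-0.082, 0.07) [372 264] [0.492  0.2789 0.055 ]
(-0.082, -0.07) [242 264] [0.4853 0.1388 0.0553]
(0, 0.138) [429 329] [0.3884 0.2609 0.3059]
(0, -0.138) [188 330] [0.3852 0.1951 0.3064]
(-0.05, 0.138) [433 290] [0.5262 0.3459 0.0559]
(-0.05, -0.138) [183 291] [0.5145 0.0702 0.0558]
```

View pics/w25.png

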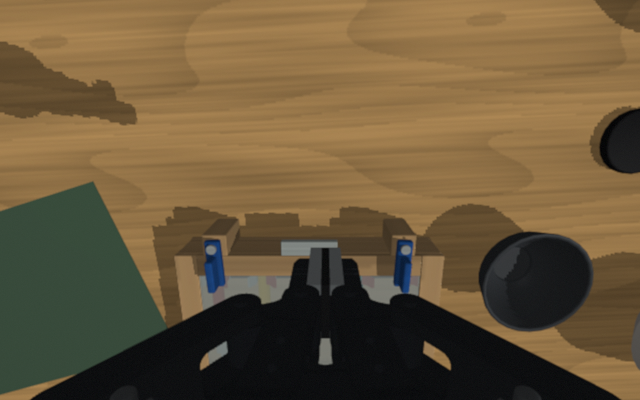

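View pics/s25.png

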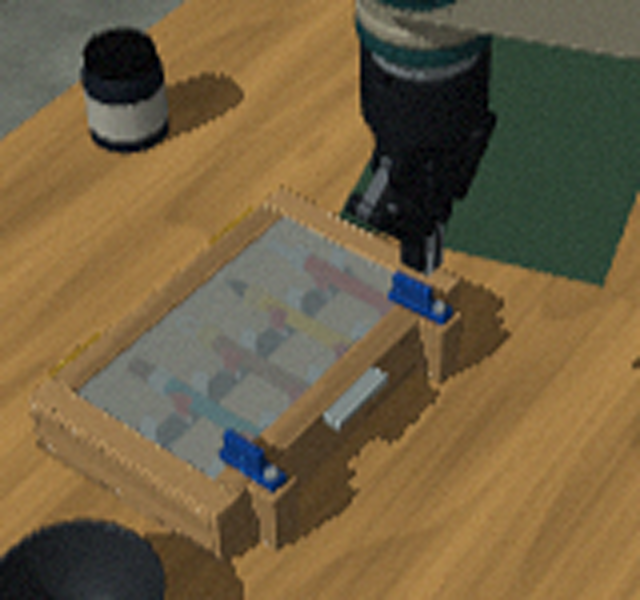

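```bash
python3 - <<'E'
from h import *
t,td=arm.grab_frame('top'); save('t26',t,1.25)
for n in ['bowl','cup']: print(n,[(np.round(x['rect'],1),round(x['p'],2)) for x in arm.boxes_of(n,'top')[:2]])
print(arm.sign_off())
E
```

```text
bowl [(array([135.1, 210.7,  43.8,  44.7]), 0.94)]
cup [(array([498. , 216.8,  48.3,  30.1]), 0.64)]
the job is handed in; nothing more can be done
None
```

The four tools on the paper are in the tool box with their heads towards the hinge. The lid is shut and both blue turnbuttons are turned over its edge. I handed the job in at about 43 s.

- **Tools:** the round brush is in place d, the loop tool in c, the flat brush in b and the knife in e. There was no stylus. Each tool was pressed until it bottomed at about 28–36 N. Depth readings then put the handle tops level at about 31–33 mm along the stretch that could be seen, which matches fully home. The clips near the heads were partly hidden by the gripper.
- **Lid and turnbuttons:** the top of the lid measured 55–56 mm, which is flat shut. Both buttons were pushed against their stops, at 29 N on the right and 48 N on the left. They read within about 5° of straight at the hinge, a limit of the depth estimate. The pictures show both bars over the lid.
- **Bystanders:** the bowl and the cup were detected within 2 px of where they stood at the start.
- **Problems:** only the first grasp needed a retry. The pads closed too high on the loop tool, so I opened and gripped lower twice before lifting. No tool was knocked aside and I saw no grip slip.

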